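# Knock a jammed wooden plug out of a hole saw

## Robot

A 7-joint arm with a two-finger parallel gripper is mounted at the origin on the work surface. World frame = base frame: x ahead of the robot, y to its left, z up, the work surface at z = 0. Lengths are in m, angles in rad, forces in N, time in s.
With the tool pointing down it reaches from about 0.425 to 0.875 m from the base axis. Payload 4.7 kg.
Tool frame: the origin (TCP) lies midway between the tips of the shut fingers; the grasp point (between the pads) lies 19 mm behind it; y points along the fingers, z is the direction in which the jaws open and shut, and the axes are right-handed (so a half turn about y gives the same grasp; the last joint's range is limited). The gripper opens to 87 mm and grips with 3 to 60 N. Pads are 19 mm wide; open, the fingers measure 117 mm over their backs; the gripper's body (75 mm by 190 mm) begins 51 mm behind the grasp point.
Start: joints at [-1.198, 0.321, -0.07, 1.45, 0.023, 1.371, -0.057], TCP at [0.228, 0.609, 0.223] pointing down, gripper open.
Joint ranges: [-2.86, 2.86], [-0.3, 2.09], [-1.38, 1.24], [0.06, 2.45], [-1.56, 4.7], [0.09, 2.05], [-2.69, 2.69]. Speed limits (rad/s): [2.57, 2.57, 3.14, 3.14, 3.14, 3.14, 3.14].

## Interface

Orientations are given as a 3x3 rotation matrix whose columns are the frame's x, y, z axes.
In Python, from workcell import manip gives the robot as it stands.
- The arm moves only by the tool servo_tool, never from a script. Its argument "rows" is a list of rows, each a list of 7 numbers: the turn, a rotation vector about the tool's x, y, z in rad, then the shift along the tool's x, y, z in m, then the finger opening in m, from 0 to 0.087. In form: [[wx, wy, wz, dx, dy, dz, claw], ...]. A call has 1 to 10 rows; each row shifts and turns the commanded pose from where the row before left it, along the tool's axes as they then stand; what a row does not reach is not made up. A row lasts 1/10 s, in which the tool goes at most 50 mm and 8.59 degrees, less where a joint would pass 70% of its speed; a pose out of reach is approached as far as the arm can. A call with a gripper value outside its range is refused whole. The fingers move at their own pace and stop on an object; the grip force is fixed at half the most. Time passes only in rows, so rows that do not move let the fingers close. It gives the time, the measured TCP pose, the force and the opening at its end, in the units of the state.
- manip.observe(): the state, without advancing time (a new reading comes with each control period).
- manip.camera(name): name is "scene" or "side" or "wrist"; returns a dict with "pixels" (420x560x3 uint8, red, green, blue), "depth" (420x560 float32, m along the optical axis (not along the pixel's ray), 0 where there is no reading), "vfov" (degrees; the focal length in pixels is half the picture's height over the tangent of half this angle, whatever the lens; pixels are square), "cx", "cy" (the principal point, pixels), "T" (4x4, takes a point from camera to world coordinates); the wrist camera has in their place "tool_from_camera" (4x4, takes a point from camera to tool coordinates, whose origin is the TCP and whose axes are the tool frame's). Camera axes: x right, y up, looking along -z (the intrinsics and any distortion apply to the point x, -y, -z); pixel columns grow to the right and rows downward; lengths in m; the calibration is good to about 2 mm. The wrist camera is an equidistant fisheye: a pixel r from the principal point sees the ray r / f radians off the axis. A picture is of the moment at which its call begins: read the wrist's pose just before it.
- manip.sign_off(): hands the job in, once; it reports no verdict.
The state is a dict: "clock": time; "qpos": joint angles; "qd": joint speeds; "tau": joint torques, N m; "tool_pos": TCP position; "tool_rot": TCP orientation; "wrist_force": force on the tool from outside, world axes, zero at the start; "wrist_torque": the same for the moment, N m; "finger_gap": finger opening in m.
Only numpy, scipy, OpenCV 4.12 (cv2) and the standard library are available. Lean on these libraries where they do the work, as an engineer would, in place of code of your own. Each camera call takes 0.05 s, during which the arm holds its last target.

## Task

A wooden plug is jammed down inside the hole saw held in the bench vise. Take the C-shaped knockout bar from its block, bring its upturned rod in under the saw, feel gently for the arbor hole without forcing the bar against the saw or the vise, and push steadily up through it until the plug stands about 10 mm proud of the saw's teeth, still sitting straight in the saw. Then draw the rod out and stand the bar back in the slot of its block, leaving the other things on the bench alone.

Things in the scene. Friction and masses are not known exactly. Their poses are not given: they have to be found in the camera images.
- vise: Fixed bench vise, grey iron, steel jaws 100 mm wide. Origin on the bench under the middle of the gap between the jaws; z up, y along the jaws, screw and handle towards -x. Jaw faces at x = -32 and +32 mm, jaw tops 145 mm, lower edges 79 mm above the bench. The gap is open at both ends (+y, -y); its bottom is the vise's slide, 44 mm wide, top 65 mm above the bench.
- hole_saw: Steel hole saw: a cup gripped in the jaws, teeth up, arbor off; fixed, within 15 mm of the middle of the jaws. Origin: centre of the arbor hole on the underside of its flat back, 125 mm above the bench (60 mm above the slide); z up its axis. Outside 64 mm, bore 60 mm, teeth tips 44 mm above the origin, back 6 mm thick with a 16 mm round arbor hole through its middle, hidden by the plug.
- plug_centre (a point): Centre of the wooden plug, a disc 57 mm in diameter, 25 mm thick, 35 g, z along its axis. It starts on the saw's back, its top 13 mm below the teeth tips. The bore grips it all round: it takes about 8 to 15 N to move it, at any height, and it stays where it is pushed to.
- bar_grip (a point): Centre of the wooden grip (20 mm in x, 64 in y, 26 in z) at the top of the loose C-shaped metal knockout bar (about 0.2 kg, 148 mm tall), upright in its block, z up. Its top arm's underside 20 mm below. The C opens to -y; spine 14 mm wide, y = 52 to 64 mm. Lower arm 14 mm wide, y = -17 to 64 mm, its top 125, underside 135 mm below, carries the upright knockout rod.
- rod_slot (a point): Middle of the slot in the top of the bar's lower arm, 125 mm straight below bar_grip, same axes. The knockout rod, 14 mm thick, 36 mm long, its flat top edge bevelled by 1 mm (tip 36 mm above the arm, 89 mm below the grip's centre), is clamped fast in this slot by a nut, at x = 0 but anywhere from y = -7 to +7 mm: where exactly is not measured. It does not shift in use.
- slot_floor (a point): Floor of the slot, on its middle line, in the fixed pine block (80 x 120 x 50 mm) that holds the bar. The slot runs along y, 18 mm wide, 35 mm deep, open above and at both ends, floor 15 mm above the bench; z up. With the bar standing home, its grip's centre is 135 mm above this point, within 6 mm along y, with the same axes.
- log_round: Bystander: upright log round with bark, 76 mm in diameter, 82 mm tall, origin under its centre.
- tape_measure: Bystander: tape measure, 66 x 34 x 61 mm, origin under its centre.
- pine_offcut: Bystander: pine board lying flat, 90 x 140 x 19 mm, origin under its centre.
Not all that is in view belongs to the job. What is shaped like the part that bears plug_centre but blue, purple or turquoise is not meant.

How it is judged:
On the way, in this order (a step that is already met when the one before it is completed fails the run):
1. the rod has entered the arbor hole from below (the bar is so high that its rod's tip is over 3 mm above the underside of the saw's back) (z of bar_grip in the frame of hole_saw between 0.092 and 0.125 m and horizontal distance between rod_slot and hole_saw below 0.013 m), for 0.05 s.
2. the bar, pressing on the plug, has pushed it up by 15 mm (z of plug_centre in the frame of hole_saw above 0.0335 m and horizontal distance between rod_slot and hole_saw below 0.013 m and contact force between knockout and plug above 1 N), for 0.05 s.
At the end, for the whole second after the job is handed in: The plug stands 5 to 16 mm proud of the tips of the saw's teeth, upright to 7 degrees, in the saw; the bar stands on the floor of its block's slot (within 5 mm in height, 25 mm along the slot), upright to 7 degrees, at rest (z of plug_centre in the frame of hole_saw between 0.0365 and 0.0475 m and angle between plug_centre's own z axis and vertical below 0.12 rad and horizontal distance between plug_centre and hole_saw below 0.004 m and horizontal distance between bar_grip and slot_floor below 0.025 m and z of bar_grip in the frame of slot_floor below 0.14 m and angle between bar_grip's own z axis and vertical below 0.13 rad and linear speed of knockout below 0.02 m/s); the robot touches nothing.
It fails at once if the bar is forced against the saw or the vise (over 25 N) (contact force between knockout and hole_saw above 25 N or contact force between knockout and vise above 25 N).
It fails at once if the plug is struck, not pushed steadily (over 40 N) (contact force between knockout and plug above 40 N).
It fails at once if the robot hits the saw or the vise (over 25 N) (contact force between the fingers and hole_saw above 25 N or contact force between the fingers and vise above 25 N).
It fails at once if a bystander is moved by over 20 mm (distance of any of log_round, tape_measure, pine_offcut from where it was at the start of the episode above 0.02 m).
It also fails if it takes over 61 s, if anything falls off the work surface, if the arm or the gripper's body presses on something with over 40 N, if the wrist force passes 120 N, or if a joint passes its speed limit or range.

## Working session

There is one attempt and no reset: what is moved stays moved. The work goes in short steps, Python scripts to look and compute and a tool call to move; the robot and the scene stay as the last step left them, time stands still between calls to the robot, and variables do not carry over. Pictures are saved under pics/ and viewed, and the job is handed in when it is done.

Besides the shell and the picture viewer there is one more tool, called after "Emit:" as name(argument=value, ...) on one line, values as JSON. servo_tool: Moves the arm, as the interface text tells. Its arguments: {"type":"object","properties":{"rows":{"type":"array"}},"required":["rows"]}

```bash
ls; mkdir -p pics; python3 - <<'E'
from workcell import manip
import cv2,numpy as np,pickle
s=manip.observe(); print(s)
for n in ["scene","side","wrist"]:
    c=manip.camera(n); pickle.dump(c,open(f'pics/{n}0.pkl','wb'))
    cv2.imwrite(f'pics/{n}0.png',c['pixels'][:,:,::-1])
    print(n,c['vfov'],c['cx'],c['cy'],c.get('T',c.get('tool_from_camera')), (c['depth']>0).mean())
E
```

```text
pics
{'clock': 0.0, 'qpos': array([-1.19792057,  0.32182114, -0.07010747,  1.45168225,  0.02259199,
        1.37077974, -0.05695493]), 'qd': array([-0.00032617, -0.00135443,  0.00077619, -0.00045717, -0.00052572,
       -0.00169283,  0.00027443]), 'tau': array([-1.72096229e-04, -4.91294003e+01, -4.03813524e-01, -3.12519228e+01,
       -6.37795287e-02,  4.39798983e-02,  1.59478177e-04]), 'tool_pos': array([0.22807007, 0.60808409, 0.22145925]), 'tool_rot': array([[ 9.36325936e-01, -5.89877999e-04,  3.51131591e-01],
       [-3.51132077e-01, -1.80937185e-03,  9.36324191e-01],
       [ 8.30105778e-05, -9.99998189e-01, -1.90128688e-03]]), 'wrist_force': array([-0.67587968, -0.53577114,  0.52248097]), 'wrist_torque': array([0.04287144, 0.03054825, 0.04419443]), 'finger_gap': 0.08698531657459596}
scene 55.91459351951769 279.2722834606289 214.69452146229153 [[-0.01442613 -0.67457519  0.73806517  1.20311198]
 [ 0.99971949  0.00413565  0.02332029 -0.00801095]
 [-0.01878367  0.73819456  0.6743263   0.65112173]
 [ 0.          0.          0.          1.        ]] 0.9963095238095238
side 43.29435099735673 283.5124262759278 205.82970667538106 [[ 0.97029379  0.16616909 -0.17583455  0.38793148]
 [-0.24187322  0.65059254 -0.71987964 -0.9296301 ]
 [-0.0052251   0.74102441  0.67145776  0.95516565]
 [ 0.          0.          0.          1.        ]] 0.9961352040816327
wrist 65.70646984690485 281.9017322130896 211.24537203981544 [[ 8.96720765e-05 -9.56191443e-01 -2.92742064e-01 -8.13623655e-02]
 [-5.36177600e-04  2.92741977e-01 -9.56191323e-01 -1.61732279e-01]
 [ 9.99999852e-01  2.42705399e-04 -4.86437652e-04  3.38166080e-04]
 [ 0.00000000e+00  0.00000000e+00  0.00000000e+00  1.00000000e+00]] 0.9958843537414966
```

View pics/scene0.png

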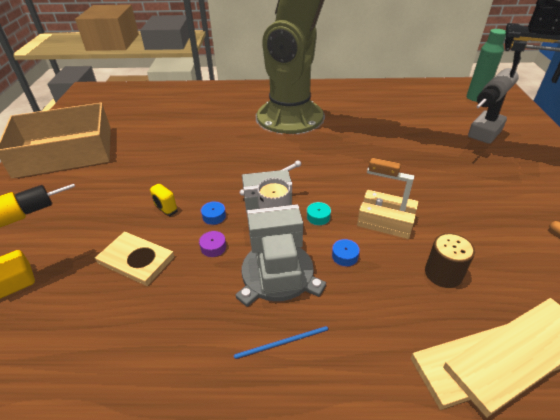

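View pics/side0.png

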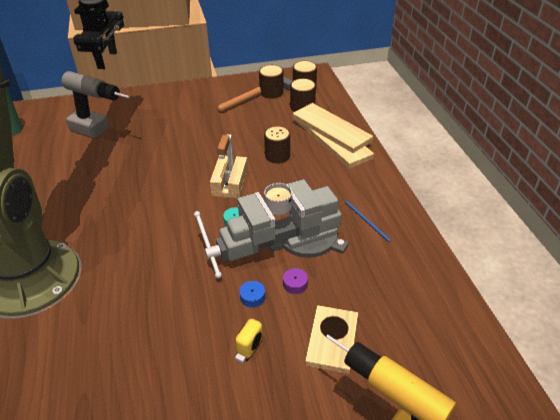

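View pics/wrist0.png

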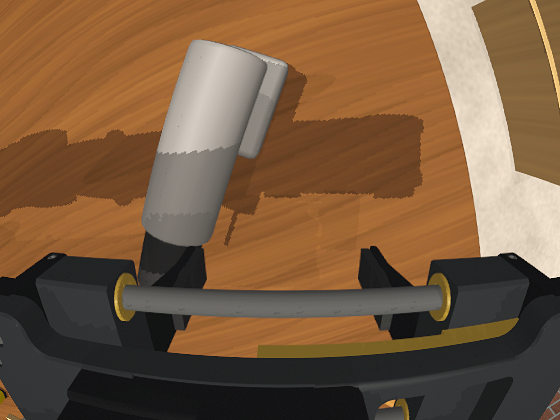

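```bash
cat > h.py <<'E'
import numpy as np,cv2,pickle
def K(c): 
    f=c['pixels'].shape[0]/2/np.tan(np.radians(c['vfov']/2)); return f
def ray(c,u,v):
    f=K(c); d=np.array([(u-c['cx'])/f,-(v-c['cy'])/f,-1.0]); T=c['T']; return T[:3,3],T[:3,:3]@d
def onz(c,u,v,z):
    o,d=ray(c,u,v); return o+d*(z-o[2])/d[2]
def cloud(c):
    f=K(c); H,W=c['depth'].shape; u,v=np.meshgrid(np.arange(W),np.arange(H)); D=c['depth']
    P=np.stack([(u-c['cx'])/f*D,-(v-c['cy'])/f*D,-D],-1); return P@c['T'][:3,:3].T+c['T'][:3,3]
def proj(c,p):
    q=np.linalg.inv(c['T'])@np.r_[p,1]; f=K(c); return c['cx']+f*q[0]/-q[2], c['cy']-f*q[1]/-q[2]
def tri(c1,p1,c2,p2):
    o1,d1=ray(c1,*p1);o2,d2=ray(c2,*p2); A=np.stack([d1,-d2],1); t=np.linalg.lstsq(A,o2-o1,rcond=None)[0]
    a=o1+d1*t[0];b=o2+d2*t[1]; return (a+b)/2,np.linalg.norm(a-b)
def ld(n): return pickle.load(open(f'pics/{n}.pkl','rb'))
E
python3 - <<'E'
from h import *
c=ld('scene0');s=ld('side0'); print(c.keys())
a=c['pixels'][140:300,230:430,::-1]; cv2.imwrite('pics/cs0.png',cv2.resize(a,None,fx=4,fy=4,interpolation=cv2.INTER_CUBIC)[:600,:800])
a=s['pixels'][130:280,190:350,::-1]; cv2.imwrite('pics/ss0.png',cv2.resize(a,None,fx=4,fy=4,interpolation=cv2.INTER_CUBIC))
for n,k in(('scene',c),('side',s)):
    P=cloud(k)
    for (u,v) in [(385,168),(273,190),(450,245),(345,250),(140,240)] if n=='scene' else [(223,145),(278,194),(278,135),(252,290),(330,340)]:
        print(n,u,v,P[v,u].round(4))
E
```

```text
dict_keys(['pixels', 'depth', 'vfov', 'cx', 'cy', 'T'])
scene 385 168 [0.514  0.1969 0.1544]
scene 273 190 [ 0.5876 -0.0387  0.1555]
scene 450 245 [0.672  0.3046 0.0845]
scene 345 250 [0.6299 0.112  0.0248]
scene 140 240 [ 0.5944 -0.3393  0.0202]
side 223 145 [0.5016 0.1832 0.1626]
side 278 194 [ 0.5945 -0.0311  0.1567]
side 278 135 [0.6746 0.3049 0.0825]
side 252 290 [ 0.4962 -0.1843  0.0228]
side 330 340 [ 0.6259 -0.3497  0.0208]
```

View pics/cs0.png

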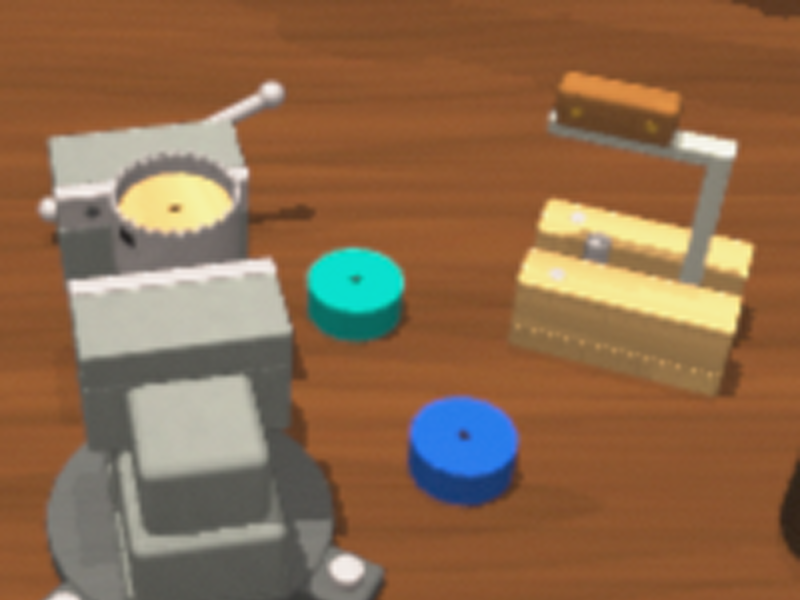

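View pics/ss0.png

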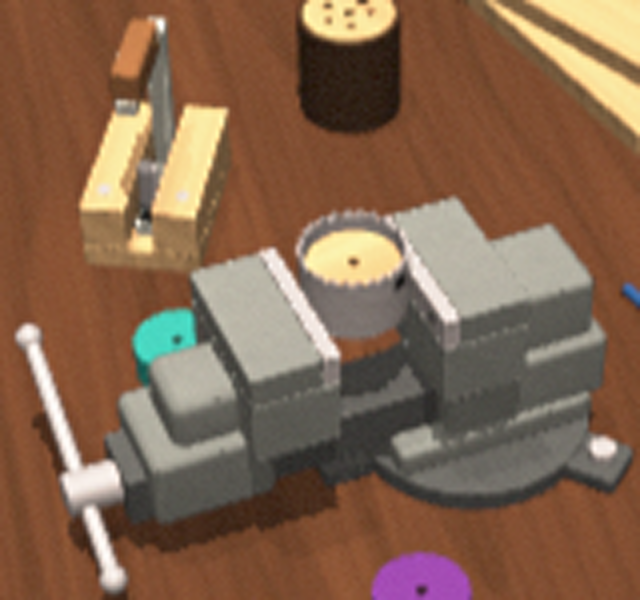

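```bash
python3 - <<'E'
from h import *
for n in ['scene0','side0']:
    c=ld(n);P=cloud(c);X,Y,Z=P[...,0],P[...,1],P[...,2]
    hsv=cv2.cvtColor(c['pixels'],cv2.COLOR_RGB2HSV)
    near=(abs(X-.53)<.15)&(abs(Y-.2)<.1)
    m=near&(Z>.044)&(Z<.056); 
    pts=P[m]; r=cv2.minAreaRect(pts[:,:2].astype(np.float32)*1000); print(n,'blocktop',r,pts[:,2].mean(),len(pts)); print(cv2.boxPoints(r).round(1).tolist())
    m=near&(Z>.13)&(Z<.19); q=P[m]; print('grip+arm',len(q),q[:,2].min(),q[:,2].max(),np.percentile(q[:,2],[5,50,95]))
    sat=hsv[...,1]; mg=m&(sat>110); q=P[mg]; r=cv2.minAreaRect(q[:,:2].astype(np.float32)*1000); print('grip',len(q),r,q[:,2].max(),q.mean(0), np.percentile(q[:,2],98))
    mt=mg&(Z>np.percentile(q[:,2],98)-.008); q=P[mt]; print('  top',len(q),q.mean(0),cv2.minAreaRect(q[:,:2].astype(np.float32)*1000))
    # plug
    m=(abs(X-.59)<.06)&(abs(Y+.035)<.06)&(Z>.145)&(Z<.165)&(sat>70); q=P[m]; print('plug',len(q),q.mean(0), cv2.minAreaRect(q[:,:2].astype(np.float32)*1000)); v,u=np.nonzero(m);print(u.mean(),v.mean(), onz(c,u.mean(),v.mean(),.156))
    # jaw tops
    m=(abs(X-.59)<.13)&(abs(Y+.035)<.09)&(Z>.140)&(Z<.149)&(sat<60); q=P[m]
    mm=cv2.connectedComponentsWithStats(m.astype(np.uint8)); 
    for i in range(1,mm[0]):
        if mm[2][i,4]>60: qq=P[mm[1]==i]; r=cv2.minAreaRect(qq[:,:2].astype(np.float32)*1000); print('jaw',mm[2][i].tolist(),qq.mean(0).round(4),r,cv2.boxPoints(r).round(0).tolist())
E
```

```text
scene0 blocktop ((567.356201171875, 218.0238037109375), (137.0778350830078, 212.25709533691406), 85.09660339355469) 0.04984878320777384 1101
[[455.79998779296875, 158.8000030517578], [667.2000122070312, 140.6999969482422], [679.0, 277.20001220703125], [467.5, 295.3999938964844]]
grip+arm 616 0.13013635759385533 0.16499203246004307 [0.1325212  0.1491547  0.16376854]
grip 407 ((504.7659912109375, 197.253662109375), (63.785484313964844, 24.126468658447266), 70.2088623046875) 0.16499203246004307 [0.51032434 0.19576361 0.15571324] 0.16429979147248808
  top 223 [0.50810588 0.1967093  0.16174498] ((504.7703552246094, 197.19271850585938), (63.463035583496094, 23.969623565673828), 69.63280487060547)
plug 313 [ 0.58734792 -0.03819161  0.1562286 ] ((586.0341796875, -37.87997055053711), (51.55870819091797, 49.81190872192383), 57.9404411315918)
273.258785942492 189.69329073482427 [ 0.58718784 -0.03819923  0.156     ]
jaw [242, 170, 50, 22, 531] [ 0.5357 -0.0611  0.1452] ((538.1253662109375, -54.72587966918945), (54.814117431640625, 99.45475769042969), 10.205205917358398) [[502.0, -11.0], [520.0, 
[... 922 characters left out ...]
8.828550338745117), 67.20321655273438)
plug 251 [ 0.59405774 -0.02781606  0.15653521] ((595.4923095703125, -28.087814331054688), (117.65924835205078, 72.0113754272461), 9.076756477355957)
277.47011952191235 193.22709163346613 [ 0.59417126 -0.02730451  0.156     ]
jaw [287, 180, 35, 33, 620] [ 0.6541 -0.0394  0.1454] ((652.55712890625, -33.11168670654297), (53.82432174682617, 103.49214935302734), 8.12158489227295) [[619.0, 14.0], [633.0, -88.0], [687.0, -81.0], [672.0, 22.0]]
jaw [238, 192, 54, 35, 801] [ 0.5408 -0.0566  0.1454] ((563.310791015625, -47.41032791137695), (110.50590515136719, 103.20768737792969), 10.333085060119629) [[500.0, -7.0], [518.0, -108.0], [627.0, -88.0], [608.0, 13.0]]
```

```bash
cat >> h.py <<'E'
from scipy.spatial.transform import Rotation as Ro
def toolR(yaw): # tool z at yaw (rad), y down
    c,s=np.cos(yaw),np.sin(yaw); z=np.array([c,s,0]);y=np.array([0,0,-1.]); return np.stack([np.cross(y,z),y,z],1)
def plan(p0,R0,way,claw,maxd=.045,maxr=.14,smooth=True):
    rows=[];p=np.array(p0);R=np.array(R0)
    for pt,Rt in way:
        w=Ro.from_matrix(R.T@Rt).as_rotvec(); D=np.array(pt)-p
        n=max(1,int(np.ceil(max(np.linalg.norm(D)/maxd,np.linalg.norm(w)/maxr))))
        for k in range(n):
            d=R.T@(np.array(pt)-p)/(n-k); w=Ro.from_matrix(R.T@Rt).as_rotvec()/(n-k)
            d=d.round(4);w=w.round(3); rows.append([*w.tolist(),*d.tolist(),claw]); p=p+R@d; R=R@Ro.from_rotvec(w).as_matrix()
    print(len(rows),'rows');print('\n'.join(str(r).replace('-0.0,','0,').replace('0.0,','0,') for r in rows)); return p,R
E
python3 - <<'E'
from h import *
from workcell import manip
c=ld('scene0'); s=ld('side0')
print('rod scene',onz(c,379.5,199.5,.061), 'rod side guess',onz(s,190+150/4,130+175/4,.061))
o=manip.observe()
plan(o['tool_pos'],o['tool_rot'],[((.44,.23,.28),toolR(np.radians(-20)))],.087)
E
```

```text
rod scene [0.50698904 0.2006404  0.061     ] rod side guess [0.50677012 0.19158425 0.061     ]
12 rows
[0, 0.13, 0, 0.0276, -0.0048, -0.0233, 0.087]
[0, 0.13, 0, 0.0304, -0.0048, -0.0195, 0.087]
[0, 0.13, 0, 0.0327, -0.0048, -0.0154, 0.087]
[0, 0.13, 0, 0.0344, -0.0048, -0.0111, 0.087]
[0, 0.13, 0, 0.0355, -0.0048, -0.0065, 0.087]
[0, 0.13, 0, 0.0361, -0.0048, -0.0019, 0.087]
[0, 0.13, 0, 0.036, -0.0048, 0.0028, 0.087]
[0, 0.13, 0, 0.0353, -0.0048, 0.0075, 0.087]
[0, 0.13, 0, 0.0341, -0.0049, 0.012, 0.087]
[0, 0.13, 0.001, 0.0322, -0.0048, 0.0163, 0.087]
[0, 0.131, 0, 0.0299, -0.0049, 0.0203, 0.087]
[0, 0.13, 0.001, 0.0269, -0.0049, 0.0241, 0.087]
```

Candidates (scene view):
- **Plug:** the pale wood disc in the saw at (273,190) is the one. The blue discs (213,213) and (346,252), purple (213,243) and turquoise (318,213) are decoys.
- **Bar:** the brown grip at (385,168) on the C-bar in the block is the one, not the brown handle at (555,230).
- **Block:** the slotted pine block at (388,210), not the offcut (135,257).

The close crops above confirm the choices: the bar opens to image left, with its rod at about (379,200).

Emit:
servo_tool(rows=[[0,0.13,0,0.0276,-0.0048,-0.0233,0.087],[0,0.13,0,0.0304,-0.0048,-0.0195,0.087],[0,0.13,0,0.0327,-0.0048,-0.0154,0.087],[0,0.13,0,0.0344,-0.0048,-0.0111,0.087],[0,0.13,0,0.0355,-0.0048,-0.0065,0.087],[0,0.13,0,0.0361,-0.0048,-0.0019,0.087],[0,0.13,0,0.036,-0.0048,0.0028,0.087],[0,0.13,0,0.0353,-0.0048,0.0075,0.087],[0,0.13,0,0.0341,-0.0049,0.012,0.087],[0,0.13,0.001,0.0322,-0.0048,0.0163,0.087]])

```text
clock: 1.15
tool_pos: [0.4052, 0.292, 0.2707]
tool_rot: [[-0.093, -0.0, 0.996], [-0.996, 0.001, -0.093], [-0.001, -1.0, -0.0]]
wrist_force: [0.5, 0.1, -0.2]
finger_gap: 0.0871
```

Emit:
servo_tool(rows=[[0,0.131,0,0.0299,-0.0049,0.0203,0.087],[0,0.13,0.001,0.0269,-0.0049,0.0241,0.087],[0,0,0,0,0,0,0.087]])

```text
clock: 1.45
tool_pos: [0.4432, 0.2248, 0.2813]
tool_rot: [[-0.353, 0.003, 0.936], [-0.936, 0.001, -0.353], [-0.002, -1.0, 0.002]]
wrist_force: [0.2, 0.1, -0.6]
finger_gap: 0.0869
```

```bash
cat >> h.py <<'E'
def snap(name,fn):
    from workcell import manip
    o=manip.observe(); c=manip.camera(name)
    if name=='wrist':
        T=np.eye(4);T[:3,:3]=o['tool_rot'];T[:3,3]=o['tool_pos']; c['T']=T@c['tool_from_camera']
    c['obs']=o; pickle.dump(c,open(f'pics/{fn}.pkl','wb')); cv2.imwrite(f'pics/{fn}.png',c['pixels'][:,:,::-1]); return c
def wray(c,u,v):
    f=K(c); x,y=u-c['cx'],v-c['cy']; r=np.hypot(x,y); th=r/f; d=np.array([np.sin(th)*x/max(r,1e-9),-np.sin(th)*y/max(r,1e-9),-np.cos(th)])
    return c['T'][:3,3],c['T'][:3,:3]@d
def wonz(c,u,v,z):
    o,d=wray(c,u,v); return o+d*(z-o[2])/d[2]
def wcloud(c):
    f=K(c);H,W=c['depth'].shape; u,v=np.meshgrid(np.arange(W),np.arange(H)); x=u-c['cx'];y=v-c['cy']; r=np.hypot(x,y)+1e-9; t=np.tan(r/f); D=c['depth']
    P=np.stack([t*x/r*D,-t*y/r*D,-D],-1); return P@c['T'][:3,:3].T+c['T'][:3,3]
def wtri(c1,p1,c2,p2):
    o1,d1=wray(c1,*p1);o2,d2=wray(c2,*p2); A=np.stack([d1,-d2],1); t=np.linalg.lstsq(A,o2-o1,rcond=None)[0]
    a=o1+d1*t[0];b=o2+d2*t[1]; return (a+b)/2,np.linalg.norm(a-b)
E
python3 - <<'E'
from h import *
c=snap('wrist','w1'); print(c['obs']['clock'],c['obs']['tool_pos'],c['obs']['tool_rot'].round(3).tolist())
E
```

```text
1.45 [0.44321618 0.22475574 0.28127761] [[-0.353, 0.003, 0.936], [-0.936, 0.001, -0.353], [-0.002, -1.0, 0.002]]
```

View pics/w1.png

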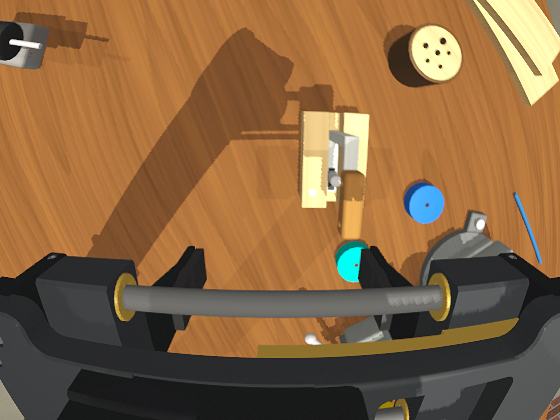

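```bash
python3 - <<'E'
from h import *
c=ld('w1');P=wcloud(c);Z=P[...,2]
hsv=cv2.cvtColor(c['pixels'],cv2.COLOR_RGB2HSV)
a=c['pixels'][90:260,270:400,::-1]; cv2.imwrite('pics/w1c.png',cv2.resize(a,None,fx=3.5,fy=3.5,interpolation=cv2.INTER_CUBIC))
R=np.zeros(Z.shape,bool);R[100:245,290:380]=1
m=R&(abs(Z-.05)<.006);q=P[m];r=cv2.minAreaRect(q[:,:2].astype(np.float32)*1000);print('block',r,q[:,2].mean(),cv2.boxPoints(r).round(1).tolist())
m=R&(Z>.155);q=P[m];r=cv2.minAreaRect(q[:,:2].astype(np.float32)*1000);print('grip',r,np.median(q[:,2]),len(q),cv2.boxPoints(r).round(1).tolist())
m=np.zeros_like(R);m[170:192,325:343]=1
for z in(.061,): print('rod px',wonz(c,335,181,z))
print(Z[172:190:2,326:345:2].round(3))
E
```

```text
block ((513.5982666015625, 225.23789978027344), (120.87479400634766, 80.55146026611328), 68.3838119506836) 0.049484845922493796 [[453.8999938964844, 183.89999389648438], [528.7999877929688, 154.1999969482422], [573.2999877929688, 266.6000061035156], [498.3999938964844, 296.29998779296875]]
grip ((499.7077941894531, 236.61074829101562), (43.471431732177734, 133.64462280273438), 6.445254802703857) 0.16212654307622876 1449 [[470.6000061035156, 300.6000061035156], [485.6000061035156, 167.8000030517578], [528.7999877929688, 172.6999969482422], [513.7999877929688, 305.5]]
rod px [0.50408642 0.20488819 0.061     ]
[[0.05  0.028 0.029 0.034 0.032 0.029 0.016 0.038 0.143 0.15 ]
 [0.049 0.03  0.035 0.044 0.046 0.044 0.029 0.033 0.148 0.155]
 [0.049 0.034 0.045 0.051 0.058 0.06  0.06  0.031 0.149 0.157]
 [0.049 0.039 0.05  0.058 0.06  0.061 0.061 0.06  0.151 0.159]
 [0.049 0.033 0.054 0.061 0.06  0.061 0.061 0.061 0.146 0.159]
 [0.05  0.024 0.053 0.06  0.061 0.061 0.061 0.06  0.148 0.159]
 [0.05  0.025 0.024 0.061 0.061 0.062 0.062 0.061 0.149 0.16 ]
 [0.051 0.025 0.023 0.025 0.061 0.063 0.062 0.037 0.149 0.158]
 [0.051 0.023 0.026 0.024 0.025 0.024 0.024 0.039 0.15  0.157]]
```

View pics/w1c.png

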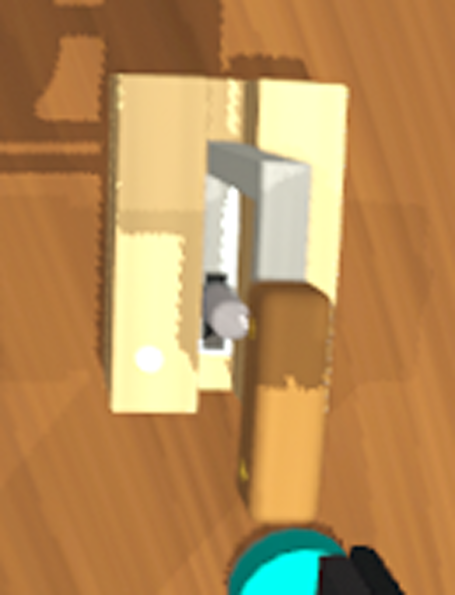

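```bash
python3 - <<'E'
from h import *
from workcell import manip
c=ld('w1')
o=manip.observe()
p,R=plan(o['tool_pos'],o['tool_rot'],[((.57,.20,.29),toolR(np.radians(-21.6)))],.087)
print(p)
plan(p,R,[((.59,-.03,.30),toolR(np.radians(9)))],.087)
E
```

```text
3 rows
[0, 0.008, -0.001, -0.0062, -0.003, 0.0434, 0.087]
[0, 0.007, -0.001, -0.0065, -0.0031, 0.0433, 0.087]
[0, 0.008, -0.001, -0.0069, -0.003, 0.0433, 0.087]
[0.57000977 0.20004336 0.28997331]
6 rows
[0, -0.089, 0, 0.0344, -0.0017, 0.0172, 0.087]
[0, -0.089, 0, 0.0358, -0.0016, 0.0141, 0.087]
[0, -0.089, 0, 0.0369, -0.0017, 0.0109, 0.087]
[0, -0.089, 0, 0.0378, -0.0016, 0.0075, 0.087]
[0, -0.089, 0, 0.0383, -0.0017, 0.0042, 0.087]
[0, -0.09, 0, 0.0384, -0.0016, 0.0007, 0.087]
```

Emit:
servo_tool(rows=[[0,0.008,-0.001,-0.0062,-0.003,0.0434,0.087],[0,0.007,-0.001,-0.0065,-0.0031,0.0433,0.087],[0,0.008,-0.001,-0.0069,-0.003,0.0433,0.087],[0,0,0,0,0,0,0.087],[0,0,0,0,0,0,0.087]])

```text
clock: 2.0
tool_pos: [0.5685, 0.2042, 0.288]
tool_rot: [[-0.363, -0.003, 0.932], [-0.932, -0.002, -0.363], [0.003, -1.0, -0.002]]
wrist_force: [-0.1, -0.6, 0.0]
finger_gap: 0.0869
```

```bash
python3 - <<'E'
from h import *
c=snap('wrist','w2'); print(c['obs']['clock'],c['obs']['tool_pos'])
E
```

```text
2.0 [0.5684649  0.20422437 0.28797316]
```

Emit:
servo_tool(rows=[[0,-0.089,0,0.0344,-0.0017,0.0172,0.087],[0,-0.089,0,0.0358,-0.0016,0.0141,0.087],[0,-0.089,0,0.0369,-0.0017,0.0109,0.087],[0,-0.089,0,0.0378,-0.0016,0.0075,0.087],[0,-0.089,0,0.0383,-0.0017,0.0042,0.087],[0,-0.09,0,0.0384,-0.0016,0.0007,0.087],[0,0,0,0,0,0,0.087],[0,0,0,0,0,0,0.087]])

```text
clock: 2.85
tool_pos: [0.5892, -0.0259, 0.3001]
tool_rot: [[0.162, -0.0, 0.987], [-0.987, 0.001, 0.162], [-0.001, -1.0, 0.0]]
wrist_force: [-0.4, -0.1, 0.9]
finger_gap: 0.0871
```

```bash
python3 - <<'E'
from h import *
c=snap('wrist','w3'); print(c['obs']['clock'],c['obs']['tool_pos'])
E
```

```text
2.85 [ 0.5892445  -0.02592877  0.30009328]
```

View pics/w2.png

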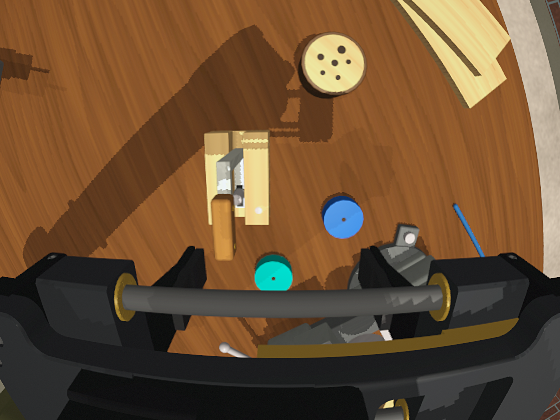

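View pics/w3.png

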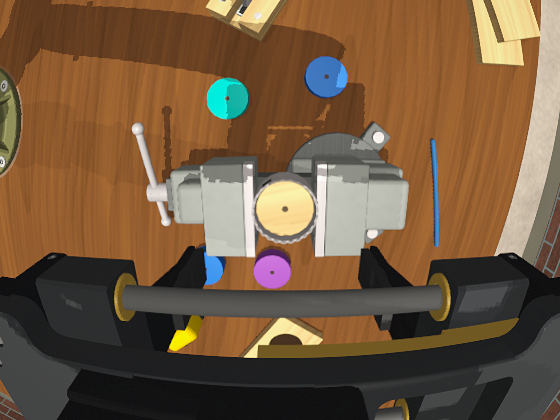

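```bash
python3 - <<'E'
from h import *
def fit(m,P):
    q=P[m]; r=cv2.minAreaRect(q[:,:2].astype(np.float32)*1000); return np.round(r[0],1),np.round(r[1],1),round(r[2],1),q[:,2].mean().round(4),len(q)
c=ld('w3');P=wcloud(c);Z=P[...,2];hsv=cv2.cvtColor(c['pixels'],cv2.COLOR_RGB2HSV);sat=hsv[...,1]
R=np.zeros(Z.shape,bool);R[165:255,245:330]=1
m=(R&(sat>70)&(Z>.14)&(Z<.166)).astype(np.uint8)
n,l,st,ce=cv2.connectedComponentsWithStats(m);i=1+st[1:,4].argmax();m=l==i
ct=max(cv2.findContours(m.astype(np.uint8),0,1)[0],key=len); e=cv2.fitEllipse(ct); print('plug px',e,wonz(c,*e[0],.156),'hole px (285,209)',wonz(c,285,209,.156)); print('plug',fit(m,P))
# saw teeth ring
m=R&(Z>.163)&(Z<.175); q=P[m]; 
A=np.c_[2*q[:,:2],np.ones(len(q))]; x=np.linalg.lstsq(A,(q[:,:2]**2).sum(1),rcond=None)[0]; print('ring',x[:2],np.sqrt(x[2]+x[0]**2+x[1]**2),len(q))
R=np.zeros(Z.shape,bool);R[155:260,190:400]=1
m=(R&(abs(Z-.145)<.006)&(sat<70)).astype(np.uint8)
n,l,st,ce=cv2.connectedComponentsWithStats(m)
for i in range(1,n):
    if st[i,4]>300: print('jaw',st[i],fit(l==i,P),cv2.boxPoints(cv2.minAreaRect(P[l==i][:,:2].astype(np.float32)*1000)).round(1).tolist())
for nme,reg,in (('w1',(100,245,290,380)),('w2',(125,265,195,275))):
    c=ld(nme);P=wcloud(c);Z=P[...,2];hsv=cv2.cvtColor(c['pixels'],cv2.COLOR_RGB2HSV)
    R=np.zeros(Z.shape,bool);R[reg[0]:reg[1],reg[2]:reg[3]]=1
    b=R&(abs(Z-.05)<.006); print(nme,'block',fit(b,P))
    g=R&(Z>.152)&(hsv[...,1]>100); print(nme,'grip',fit(g,P))
    t=R&(abs(Z-.061)<.004)&(hsv[...,1]<90); tt=cv2.connectedComponentsWithStats(t.astype(np.uint8)); k=1+tt[2][1:,4].argmax(); print(nme,'rod',tt[2][k],tt[3][k],fit(tt[1]==k,P),wonz(c,*tt[3][k],.061))
a=ld('w2')['pixels'][125:265,190:280,::-1]; cv2.imwrite('pics/w2c.png',cv2.resize(a,None,fx=4,fy=4,interpolation=cv2.INTER_CUBIC))
E
```

```text
plug px ((284.5152282714844, 208.33180236816406), (53.553157806396484, 57.39748001098633), 91.5921630859375) [ 0.59289723 -0.03445966  0.156     ] hole px (285,209) [ 0.59347881 -0.03505708  0.156     ]
plug (array([593.5, -33.9]), array([57.7, 57.6]), 9.4, np.float64(0.1555), 2486)
ring [ 0.59266617 -0.03521337] 0.030852429233746273 542
jaw [ 314  163   56   94 4601] (array([652. , -32.3]), array([ 54.4, 100.3]), 9.1, np.float64(0.1445), 4601) [[617.2000122070312, 12.899999618530273], [633.2000122070312, -86.0999984741211], [686.9000244140625, -77.5], [670.9000244140625, 21.600000381469727]]
jaw [ 200  164   56   93 4657] (array([536.1, -51.7]), array([54.9, 99.9]), 9.7, np.float64(0.1444), 4657) [[500.6000061035156, -7.099999904632568], [517.5, -105.5999984741211], [571.5999755859375, -96.30000305175781], [554.7000122070312, 2.200000047683716]]
w1 block (array([513.6, 225.2]), array([120.9,  80.6]), 68.4, np.float64(0.0495), 3352)
w1 grip (array([499.7, 236.6]), array([ 43.5, 133.6]), 6.4, np.float64(0.1669), 1489)
w1 rod [331 176  10  12  97] [335.72164948 181.25773196] (array([504.5, 203.7]), array([13.7, 11.5]), 72.9, np.float64(0.0603), 97) [0.5048196  0.20428049 0.061     ]
w2 block (array([513.9, 225.7]), array([120.2,  80.7]), 68.7, np.float64(0.0495), 3449)
w2 grip (array([533.9, 234.4]), array([152.6,  36.4]), 49.2, np.float64(0.167), 1351)
w2 rod [233 194  10  12  73] [237.65753425 199.32876712] (array([507.4, 202.8]), array([14. ,  9.9]), 80.7, np.float64(0.0602), 73) [0.50769956 0.20321867 0.061     ]
```

View pics/w2c.png

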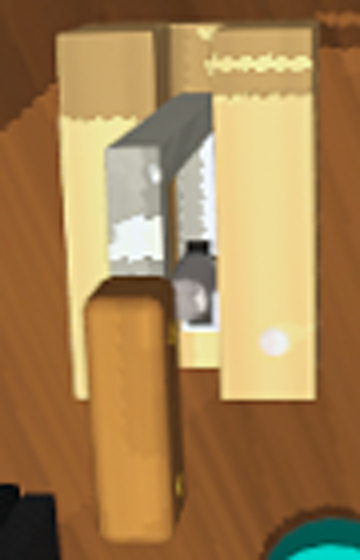

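```bash
python3 - <<'E'
from h import *
th=np.radians(-21.5);ex=np.array([np.cos(th),np.sin(th)]);ey=np.array([-np.sin(th),np.cos(th)])
for nme,reg,in (('w1',(160,241,335,366)),('w2',(190,263,208,240))):
    c=ld(nme);P=wcloud(c);Z=P[...,2];hsv=cv2.cvtColor(c['pixels'],cv2.COLOR_RGB2HSV)
    R=np.zeros(Z.shape,bool);R[reg[0]:reg[1],reg[2]:reg[3]]=1
    for lo in (.152,.158):
        g=R&(Z>lo)&(Z<.17)&(hsv[...,1]>90)&(hsv[...,0]<25);q=P[g]
        r=cv2.minAreaRect(q[:,:2].astype(np.float32)*1000)
        s=q[:,:2]@ey;x=q[:,:2]@ex; print(nme,r,q[:,2].max(),np.median(q[:,2]),'s',np.percentile(s,[0,1,99,100]).round(4),'x',np.percentile(x,[0,1,99,100]).round(4))
    # spine/arm metal top z ~.134-.14
    R[:]=0
    a=(120,200,325,365) if nme=='w1' else (140,200,205,250); R[a[0]:a[1],a[2]:a[3]]=1
    g=R&(Z>.125)&(Z<.145)&(hsv[...,1]<60);q=P[g];s=q[:,:2]@ey;x=q[:,:2]@ex;print(' arm',np.median(q[:,2]),np.percentile(s,[1,99]),np.percentile(x,[1,99]),len(q))
print('block ctr',np.array([.5138,.2255])@ex,np.array([.5138,.2255])@ey)
E
```

```text
w1 ((504.130126953125, 200.6458740234375), (63.30474090576172, 20.593347549438477), 69.3980941772461) 0.16442125520941714 0.16203460927349309 s [0.3397 0.3407 0.4022 0.403 ] x [0.3848 0.3853 0.4049 0.4059]
w1 ((504.10430908203125, 200.54116821289062), (63.09256362915039, 20.355283737182617), 69.20182800292969) 0.16442125520941714 0.16212420485897305 s [0.3397 0.3405 0.4019 0.4028] x [0.385  0.3857 0.4049 0.4057]
 arm 0.13939458633438923 [0.40315232 0.43485697] [0.38806762 0.40120298] 514
w2 ((504.48760986328125, 200.37635803222656), (63.286922454833984, 20.0559024810791), 68.18550872802734) 0.165039559618465 0.16210187540977536 s [0.3397 0.3408 0.4026 0.4029] x [0.3858 0.3863 0.4057 0.4061]
w2 ((504.3702697753906, 200.35499572753906), (63.150733947753906, 19.826725006103516), 68.27693939208984) 0.165039559618465 0.1621975769150827 s [0.3397 0.3407 0.4021 0.4029] x [0.3858 0.3863 0.4055 0.4058]
 arm 0.13927389377170213 [0.40263726 0.43441806] [0.3888847  0.40274976] 510
block ctr 0.39540251980283525 0.3981174918708905
```

```bash
python3 - <<'E'
from h import *
from workcell import manip
o=manip.observe()
p,R=plan(o['tool_pos'],o['tool_rot'],[((.5054,.2033,.23),toolR(np.radians(-21.3)))],.087)
E
```

```text
6 rows
[0, 0.089, 0, -0.0397, 0.0117, -0.0076, 0.087]
[0, 0.09, 0, -0.0389, 0.0117, -0.0111, 0.087]
[0, 0.089, 0, -0.0377, 0.0117, -0.0145, 0.087]
[0, 0.09, 0, -0.0363, 0.0117, -0.0178, 0.087]
[0, 0.089, -0.001, -0.0346, 0.0117, -0.021, 0.087]
[0.001, 0.09, 0, -0.0325, 0.0116, -0.024, 0.087]
```

Emit:
servo_tool(rows=[[0,0.089,0,-0.0397,0.0117,-0.0076,0.087],[0,0.09,0,-0.0389,0.0117,-0.0111,0.087],[0,0.089,0,-0.0377,0.0117,-0.0145,0.087],[0,0.09,0,-0.0363,0.0117,-0.0178,0.087],[0,0.089,-0.001,-0.0346,0.0117,-0.021,0.087],[0.001,0.09,0,-0.0325,0.0116,-0.024,0.087],[0,0,0,0,0,0,0.087],[0,0,0,0,0,0,0.087],[0,0,0,0,0,0,0.087]])

```text
clock: 3.8
tool_pos: [0.5063, 0.2014, 0.2297]
tool_rot: [[-0.364, 0.001, 0.931], [-0.931, -0.002, -0.364], [0.002, -1.0, 0.001]]
wrist_force: [0.0, 0.2, 0.2]
finger_gap: 0.0872
```

```bash
python3 - <<'E'
from h import *
c=snap('wrist','w4'); o=c['obs']; print(o['clock'],o['tool_pos'])
p,R=plan(o['tool_pos'],o['tool_rot'],[((.5054,.2033,.131),toolR(np.radians(-21.3)))],.087,maxd=.02)
E
```

```text
3.8 [0.50627073 0.20142013 0.22967863]
5 rows
[0, 0, 0, -0.0003, 0.0197, -0.0003, 0.087]
[0, 0, 0, -0.0003, 0.0197, -0.0003, 0.087]
[0, 0, 0.001, -0.0003, 0.0198, -0.0003, 0.087]
[-0.001, 0, 0, -0.0003, 0.0197, -0.0004, 0.087]
[0, -0.001, 0.001, -0.0004, 0.0198, -0.0003, 0.087]
```

View pics/w4.png

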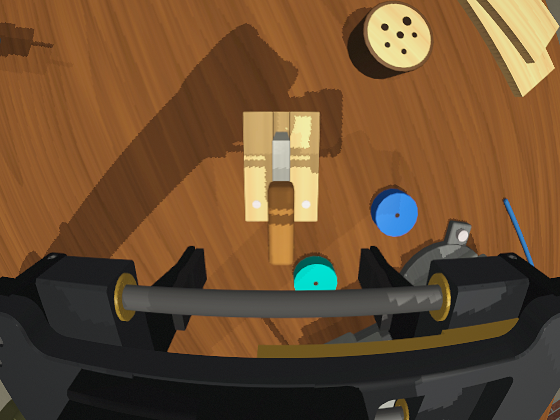

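Emit:
servo_tool(rows=[[0,0,0,-0.0003,0.0197,-0.0003,0.087],[0,0,0,-0.0003,0.0197,-0.0003,0.087],[0,0,0,-0.0003,0.0197,-0.0003,0.087],[0,0,0,-0.0003,0.0197,-0.0004,0.087],[0,0,0,-0.0004,0.0198,-0.0003,0.087],[0,0,0,0,0,0,0.087],[0,0,0,0,0,0,0.05]])

```text
clock: 4.55
tool_pos: [0.506, 0.2023, 0.1313]
tool_rot: [[-0.367, 0.0, 0.93], [-0.93, -0.002, -0.367], [0.002, -1.0, 0.001]]
wrist_force: [1.0, -0.5, -0.0]
finger_gap: 0.0837
```

Emit:
servo_tool(rows=[[0,0,0,0,0,0,0.035],[0,0,0,0,0,0,0.026],[0,0,0,0,0,0,0.022],[0,0,0,0,0,0,0.01],[0,0,0,0,0,0,0.01],[0,0,0,0,0,0,0.01],[0,0,0,0,0,0,0.01]])

```text
clock: 5.25
tool_pos: [0.5055, 0.203, 0.1307]
tool_rot: [[-0.365, -0.0, 0.931], [-0.931, -0.002, -0.365], [0.002, -1.0, 0.001]]
wrist_force: [0.1, 0.1, 0.7]
finger_gap: 0.031
```

```bash
python3 - <<'E'
from workcell import manip
o=manip.observe(); print({k:o[k] for k in ('clock','tool_pos','tool_rot','wrist_force','wrist_torque','finger_gap')})
E
```

```text
{'clock': 5.25, 'tool_pos': array([0.5055039 , 0.20304356, 0.13068557]), 'tool_rot': array([[-3.65265240e-01, -2.07493373e-05,  9.30903488e-01],
       [-9.30901366e-01, -2.12708217e-03, -3.65264455e-01],
       [ 1.98768721e-03, -9.99997738e-01,  7.57633592e-04]]), 'wrist_force': array([0.11590169, 0.13609866, 0.71459413]), 'wrist_torque': array([-0.09497423,  0.06762177,  0.05403392]), 'finger_gap': 0.031001591513195946}
```

Emit:
servo_tool(rows=[[0,0,0,0,0,0,0.01],[0,0,0,0,0,0,0.01],[0,0,0,0,0,0,0.01],[0,0,0,0,0,0,0.01]])

```text
clock: 5.65
tool_pos: [0.5055, 0.203, 0.1306]
tool_rot: [[-0.365, 0.0, 0.931], [-0.931, -0.002, -0.365], [0.002, -1.0, 0.001]]
wrist_force: [0.8, 0.9, 0.2]
finger_gap: 0.0199
```

```bash
python3 - <<'E'
from h import *
from workcell import manip
o=manip.observe(); print({k:o[k] for k in ('clock','tool_pos','wrist_force','wrist_torque','finger_gap')})
pickle.dump(o,open('pics/home.pkl','wb'))
p,R=plan(o['tool_pos'],o['tool_rot'],[((.5055,.2030,.1877),o['tool_rot'])],.01,maxd=.012)
p,R=plan(p,R,[((.579,.0494,.1877),toolR(np.radians(9.4)))],.01,maxd=.025,maxr=.08)
E
```

```text
{'clock': 5.65, 'tool_pos': array([0.50554258, 0.20301039, 0.13064684]), 'wrist_force': array([0.83485199, 0.85549966, 0.21239402]), 'wrist_torque': array([-0.09852917,  0.00648874,  0.02379392]), 'finger_gap': 0.019872710499457418}
5 rows
[0, 0, 0, 0, -0.0114, 0, 0.01]
[0, 0, 0, 0, -0.0114, 0, 0.01]
[0, 0, 0, 0, -0.0114, 0, 0.01]
[0, 0, 0, 0.0001, -0.0114, 0, 0.01]
[0, 0, 0, 0, -0.0115, 0, 0.01]
7 rows
[0, -0.077, 0, 0.0166, 0.0001, 0.0178, 0.01]
[0, -0.077, 0, 0.0179, 0, 0.0165, 0.01]
[0, -0.077, 0, 0.0191, 0.0001, 0.015, 0.01]
[0, -0.077, 0.001, 0.0202, 0, 0.0135, 0.01]
[0, -0.077, 0, 0.0212, 0, 0.0119, 0.01]
[0, -0.076, 0.001, 0.0221, 0.0001, 0.0103, 0.01]
[0, -0.077, 0, 0.0228, 0, 0.0085, 0.01]
```

Emit:
servo_tool(rows=[[0,0,0,0,0,0,0.01],[0,0,0,0,-0.0057,0,0.01],[0,0,0,0,-0.0114,0,0.01],[0,0,0,0,-0.0114,0,0.01],[0,0,0,0.0001,-0.0114,0,0.01],[0,0,0,0,-0.0115,0,0.01],[0,0,0,0,-0.0057,0,0.01],[0,0,0,0,0,0,0.01]])

```text
clock: 6.45
tool_pos: [0.5062, 0.2034, 0.1892]
tool_rot: [[-0.365, 0.002, 0.931], [-0.931, -0.001, -0.365], [0.0, -1.0, 0.002]]
wrist_force: [-0.4, -0.2, -2.2]
finger_gap: 0.0197
```

```bash
python3 - <<'E'
from h import *
c=snap('wrist','w5'); o=c['obs']; print({k:o[k] for k in ('clock','tool_pos','tool_rot','wrist_force','wrist_torque','finger_gap')})
c=snap('side','s5');a=c['pixels'][100:260,150:350,::-1]; cv2.imwrite('pics/s5c.png',cv2.resize(a,None,fx=3.5,fy=3.5,interpolation=cv2.INTER_CUBIC))
p,R=plan(o['tool_pos'],o['tool_rot'],[((.579,.0494,.1877),toolR(np.radians(9.4)))],.01,maxd=.025,maxr=.08)
E
```

```text
{'clock': 6.45, 'tool_pos': array([0.50618257, 0.2033716 , 0.18915581]), 'tool_rot': array([[-3.65348563e-01,  2.00351643e-03,  9.30868634e-01],
       [-9.30870788e-01, -8.54601308e-04, -3.65347569e-01],
       [ 6.35416949e-05, -9.99997628e-01,  2.17724228e-03]]), 'wrist_force': array([-0.42714971, -0.19354842, -2.15378259]), 'wrist_torque': array([-0.12677281,  0.031036  , -0.03637407]), 'finger_gap': 0.01967317172084025}
7 rows
[0, -0.077, 0, 0.0167, 0.0002, 0.0177, 0.01]
[0, -0.077, 0, 0.018, 0.0003, 0.0164, 0.01]
[0, -0.077, 0, 0.0192, 0.0002, 0.015, 0.01]
[-0.001, -0.077, 0, 0.0203, 0.0003, 0.0134, 0.01]
[0, -0.077, 0, 0.0212, 0.0002, 0.0118, 0.01]
[0, -0.077, 0, 0.0221, 0.0002, 0.0102, 0.01]
[-0.001, -0.076, 0.001, 0.0228, 0.0003, 0.0084, 0.01]
```

View pics/w5.png

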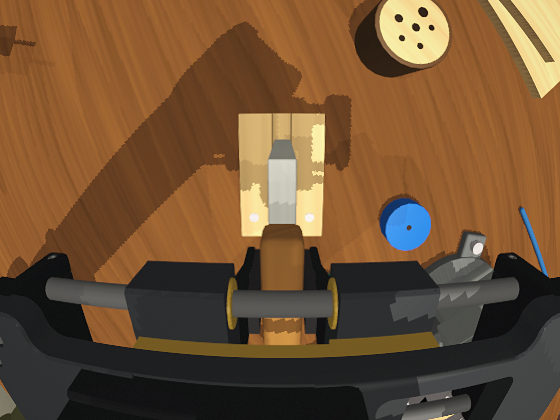

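View pics/s5c.png

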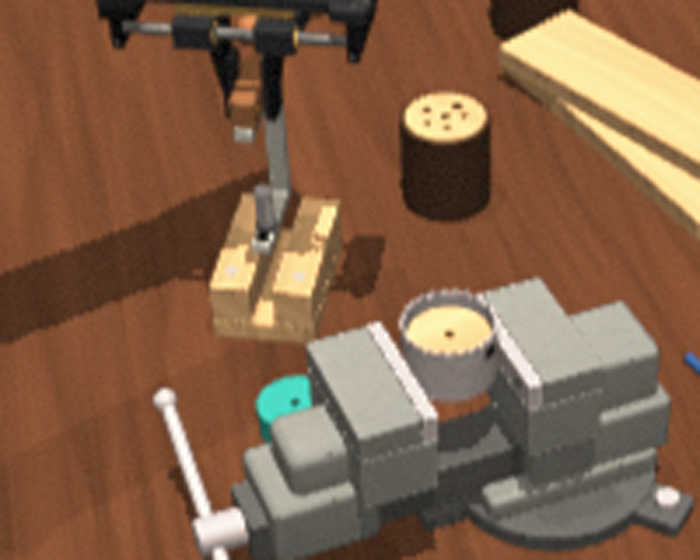

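```bash
python3 - <<'E'
from h import *
for n in('w4','w5'):
    c=ld(n);P=wcloud(c);T=np.eye(4);T[:3,:3]=c['obs']['tool_rot'];T[:3,3]=c['obs']['tool_pos']
    Q=(P-T[:3,3])@T[:3,:3]
    reg=(163,220,273,294) if n=='w5' else (155,180,274,288)
    q=Q[reg[0]:reg[1],reg[2]:reg[3]].reshape(-1,3); A=np.c_[q[:,0],q[:,2],np.ones(len(q))]; x=np.linalg.lstsq(A,q[:,1],rcond=None)[0]; print(n,'slopes along toolx,z',x,np.std(A@x-q[:,1]), 'x range',q[:,0].min(),q[:,0].max())
    m=np.zeros(c['depth'].shape,bool);m[130:165,265:300]=1
    hsv=cv2.cvtColor(c['pixels'],cv2.COLOR_RGB2HSV)
    g=m&(abs(Q[...,1]-x[2])<.012)&(hsv[...,1]<80); print('spine end toolx',np.percentile(Q[g][:,0],[0,2]), 'z mid',np.median(Q[g][:,2]))
E
```

```text
w4 slopes along toolx,z [ 0.77755549 -0.07502827  0.12055741] 0.012583158779689567 x range -0.08090901222048485 -0.03034317862847362
spine end toolx [-0.06202846 -0.06202212] z mid -0.0015148315953308943
w5 slopes along toolx,z [0.26133837 0.02976825 0.00221595] 0.008561084852734649 x range -0.08090731056680156 -0.030028749650129402
spine end toolx [-0.06073804 -0.06061072] z mid -0.0007022875300485306
```

```bash
python3 - <<'E'
from h import *
for n in('w1','w2','w5'):
    c=ld(n);P=wcloud(c)
    if n!='w5':
        T=np.eye(4);o=pickle.load(open('pics/home.pkl','rb'));T[:3,:3]=o['tool_rot'];T[:3,3]=o['tool_pos']
    else: T=np.eye(4);T[:3,:3]=c['obs']['tool_rot'];T[:3,3]=c['obs']['tool_pos']
    Q=(P-T[:3,3])@T[:3,:3]
    hsv=cv2.cvtColor(c['pixels'],cv2.COLOR_RGB2HSV)
    g=(abs(Q[...,1]+.009)<.006)&(hsv[...,1]<70)&(abs(Q[...,2])<.009)&(Q[...,0]<-.03)&(Q[...,0]>-.062); g=cv2.erode(g.astype(np.uint8),np.ones((3,3)))>0
    q=Q[g]; A=np.c_[q[:,0],q[:,2],np.ones(len(q))]; x=np.linalg.lstsq(A,q[:,1],rcond=None)[0]; print(n,len(q),x,np.std(A@x-q[:,1]),np.percentile(q[:,0],[1,99]),q[:,1:].mean(0))
E
```

```text
w1 363 [ 0.00759424  0.00584267 -0.00861091] 0.0007430941006835665 [-0.05986226 -0.03137005] [-0.00896701 -0.00159436]
w2 357 [ 0.00633229 -0.01150308 -0.00857448] 0.000708234465364461 [-0.0596193  -0.03157301] [-8.86366320e-03  8.58318978e-05]
w5 1533 [-0.00335192  0.00526434 -0.00903233] 0.0006145851630438113 [-0.06037199 -0.03082918] [-0.00888309 -0.00088412]
```

Emit:
servo_tool(rows=[[0,-0.04,0,0.0083,0.0002,0.0088,0.01],[0,-0.077,0,0.0175,0.0003,0.017,0.01],[0,-0.077,0,0.0186,0.0002,0.0157,0.01],[0,-0.077,0,0.0197,0.0003,0.0142,0.01],[0,-0.077,0,0.0208,0.0002,0.0126,0.01],[0,-0.077,0,0.0216,0.0002,0.011,0.01],[0,-0.076,0,0.0225,0.0003,0.0093,0.01],[0,-0.037,0,0.0114,0,0.004,0.01],[0,0,0,0,0,0,0.01],[0,0,0,0,0,0,0.01]])

```text
clock: 7.55
tool_pos: [0.578, 0.05, 0.1857]
tool_rot: [[0.162, -0.001, 0.987], [-0.987, -0.002, 0.162], [0.001, -1.0, -0.002]]
wrist_force: [0.0, -0.0, -2.0]
finger_gap: 0.0194
```

```bash
python3 - <<'E'
from h import *
c=snap('wrist','w6'); o=c['obs']; print({k:o[k] for k in ('clock','tool_pos','tool_rot','wrist_force','wrist_torque','finger_gap')})
c=snap('side','s6');a=c['pixels'][100:260,180:350,::-1]; cv2.imwrite('pics/s6c.png',cv2.resize(a,None,fx=3.7,fy=3.7,interpolation=cv2.INTER_CUBIC))
c=snap('scene','c6');a=c['pixels'][120:280,220:390,::-1]; cv2.imwrite('pics/c6c.png',cv2.resize(a,None,fx=3.7,fy=3.7,interpolation=cv2.INTER_CUBIC))
E
```

```text
{'clock': 7.55, 'tool_pos': array([0.57797759, 0.05001106, 0.18570588]), 'tool_rot': array([[ 0.16226293, -0.00148585,  0.98674644],
       [-0.98674648, -0.00172329,  0.16226034],
       [ 0.00145935, -0.99999741, -0.00174579]]), 'wrist_force': array([ 0.04467015, -0.00719043, -1.96537483]), 'wrist_torque': array([-0.08153381,  0.03440341, -0.00464485]), 'finger_gap': 0.019445708007911813}
```

View pics/s6c.png

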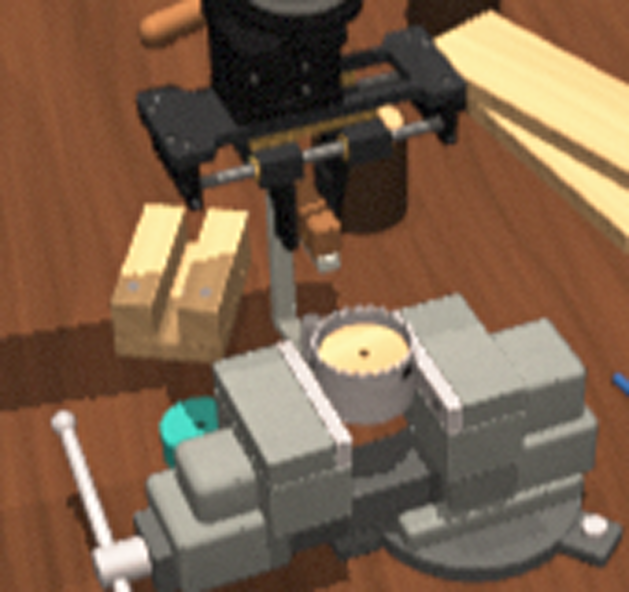

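View pics/c6c.png

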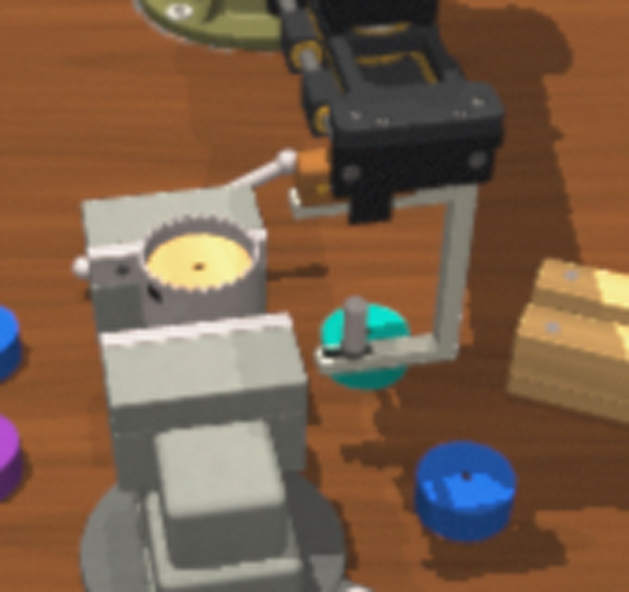

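View pics/w6.png

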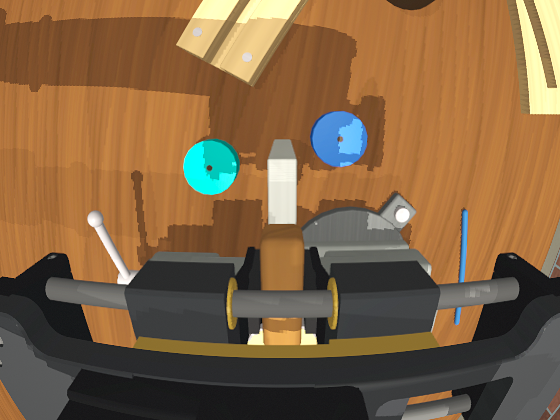

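```bash
python3 - <<'E'
from h import *
c=ld('c6');P=cloud(c);Z=P[...,2]
g=cv2.cvtColor(c['pixels'],cv2.COLOR_RGB2GRAY)
r=g[185:199,266:282].astype(int); print(r)
print('dot scene',onz(c,273.8,192.2,.156))
R=np.zeros(Z.shape,bool);R[170:215,250:300]=1
for lo,hi in((.163,.175),):
    q=P[R&(Z>lo)&(Z<hi)];A=np.c_[2*q[:,:2],np.ones(len(q))]; x=np.linalg.lstsq(A,(q[:,:2]**2).sum(1),rcond=None)[0]; print('ring scene',x[:2],np.sqrt(x[2]+x[0]**2+x[1]**2),len(q))
print(g[196:216,306:326])
print((Z[196:216,306:326]*1000).astype(int))
E
```

```text
[[207 215 219 223 225 226 227 228 230 232 234 234 233 230 226 224]
 [218 221 221 223 225 225 227 228 230 232 233 234 234 232 230 230]
 [219 221 221 223 224 225 226 227 230 231 233 234 234 234 232 230]
 [220 220 221 223 223 224 226 227 228 230 232 233 234 234 233 231]
 [219 219 221 222 223 224 225 226 228 230 231 233 234 234 234 232]
 [220 220 220 221 223 223 223 223 224 226 230 232 233 234 234 233]
 [220 220 220 221 222 218 193 153 163 203 228 231 233 234 234 234]
 [220 220 220 220 221 214 166 114 143 205 227 230 232 234 234 234]
 [221 220 220 220 221 220 214 211 215 223 227 230 231 233 234 234]
 [219 218 220 221 221 222 223 224 225 225 227 229 230 232 234 235]
 [218 217 218 220 220 222 222 224 225 225 227 228 230 230 228 229]
 [205 216 216 217 220 220 221 221 224 225 223 223 227 225 203 185]
 [174 202 185 181 201 213 201 194 215 214 190 179 204 195 146 127]
 [130 143 133 131 152 170 147 144 176 185 139 130 143 135 115 112]]
dot scene [ 0.59510217 -0.03692402  0.156     ]
ring scene [ 0.59424587 -0.03751066] 0.030798528094137596 173
[[ 94  94  95  99 101 102 103 103 103 105 105 105 1
[... 2650 characters left out ...]
  26  24
   25  26]
 [  0  25  26  25  25  25  27 100 103 103 104 104 103  24  26  25  26 651
   24  26]
 [  0  25  25  25  24  26  25  98 100 102 102 101 102  24  24  25  26  24
   24  26]
 [  0  24  25  25  25  24  25  96  98  97  99  97  95  23  26  25  26  25
   26  24]
 [  0  24  26  24  25  26  24  94  94  96  95  96  93  25  22 651  24  25
   24  26]
 [  0  19  25  24  24  26  85  91  92  93  92  95  90  84  81  79  81  80
   80  80]
 [  1  18  24  80  80  79  85  87  89  90  90  88  88  84  80  78  79  79
   79  79]
 [ 82  81  81  80  82  79  83  86  86  88  86  86  84  82  81  79  82  79
   80  81]
 [ 81  80  80  80  80  81  82  83  84  86  86  85  85  81  76  80  80  79
   79  82]]
```

```bash
python3 - <<'E'
from h import *
c=ld('c6');P=cloud(c);Z=P[...,2]
print('dot',onz(c,273.4,191.55,.156),'rod',onz(c,316,201.8,.116))
q=P[199:205,312:320].reshape(-1,3);q=q[q[:,2]>.1145];print('rod cloud',q.mean(0),q.min(0),q.max(0))
w=ld('w3');g=cv2.cvtColor(w['pixels'],cv2.COLOR_RGB2GRAY)[200:218,276:294].astype(float)
v,u=np.nonzero(g<np.median(g)-40); wt=np.median(g)-g[v,u]; print('wrist dot',(u*wt).sum()/wt.sum()+276,(v*wt).sum()/wt.sum()+200, wonz(w,(u*wt).sum()/wt.sum()+276,(v*wt).sum()/wt.sum()+200,.156))
E
```

```text
dot [ 0.59305679 -0.03776834  0.156     ] rod [0.57822285 0.04912291 0.116     ]
rod cloud [0.57894001 0.0488117  0.11651761] [0.57271847 0.0428266  0.11495512] [0.58535971 0.05525687 0.11833304]
wrist dot 284.61811150499517 208.6148888172736 [ 0.5930443  -0.03472892  0.156     ]
```

Emit:
servo_tool(rows=[[0,0,0,0.005,-0.0005,0.0006,0.01],[0,0,0,0.01,-0.0005,0.0005,0.01],[0,0,0,0.01,0,0,0.01],[0,0,0,0.01,0,0,0.01],[0,0,0,0.01,0,0,0.01]])

```text
clock: 8.2
tool_pos: [0.5871, 0.0037, 0.1876]
tool_rot: [[0.162, 0.0, 0.987], [-0.987, -0.002, 0.162], [0.002, -1.0, -0.0]]
wrist_force: [-0.3, 0.5, -1.9]
finger_gap: 0.0198
```

Emit:
servo_tool(rows=[[0,0,0,0.01,0,0,0.01],[0,0,0,0.01,0,0,0.01],[0,0,0,0.01,0,0,0.01],[0,0,0,0.008,0,0,0.01],[0,0,0,0.0043,0,0,0.01],[0,0,0,0,0,0,0.01],[0,0,0,0,0,0,0.01]])

```text
clock: 8.9
tool_pos: [0.5939, -0.036, 0.1875]
tool_rot: [[0.164, -0.0, 0.987], [-0.987, -0.002, 0.164], [0.002, -1.0, -0.0]]
wrist_force: [-0.4, -0.4, -1.7]
finger_gap: 0.0195
```

```bash
python3 - <<'E'
from h import *
c=snap('scene','c7');o=c['obs']; print({k:o[k] for k in ('clock','tool_pos','tool_rot','wrist_force','wrist_torque','finger_gap')})
a=c['pixels'][100:260,200:370,::-1]; cv2.imwrite('pics/c7c.png',cv2.resize(a,None,fx=3.7,fy=3.7,interpolation=cv2.INTER_CUBIC))
c=snap('side','s7');a=c['pixels'][110:270,190:360,::-1]; cv2.imwrite('pics/s7c.png',cv2.resize(a,None,fx=3.7,fy=3.7,interpolation=cv2.INTER_CUBIC))
E
```

```text
{'clock': 8.9, 'tool_pos': array([ 0.59387102, -0.0360181 ,  0.1875415 ]), 'tool_rot': array([[ 1.63717115e-01, -1.45168384e-04,  9.86507316e-01],
       [-9.86505985e-01, -1.67352229e-03,  1.63716647e-01],
       [ 1.62717550e-03, -9.99998589e-01, -4.17193720e-04]]), 'wrist_force': array([-0.37787124, -0.35871783, -1.74597406]), 'wrist_torque': array([-0.11682342, -0.00438282, -0.03588258]), 'finger_gap': 0.019528233949310407}
```

View pics/c7c.png

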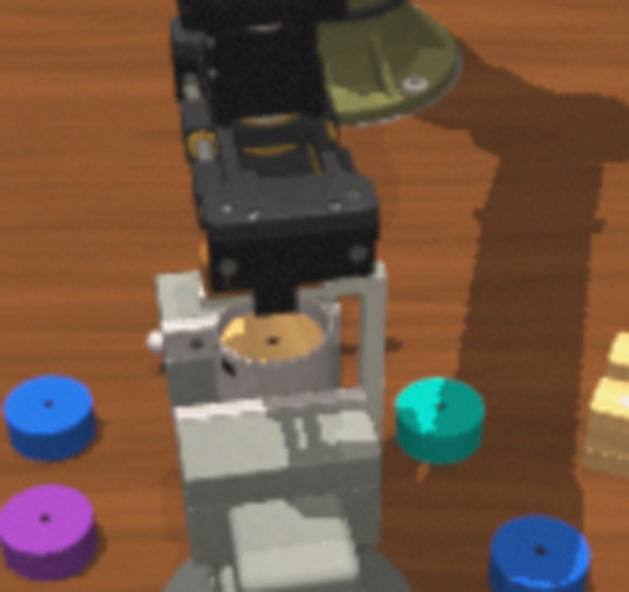

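View pics/s7c.png

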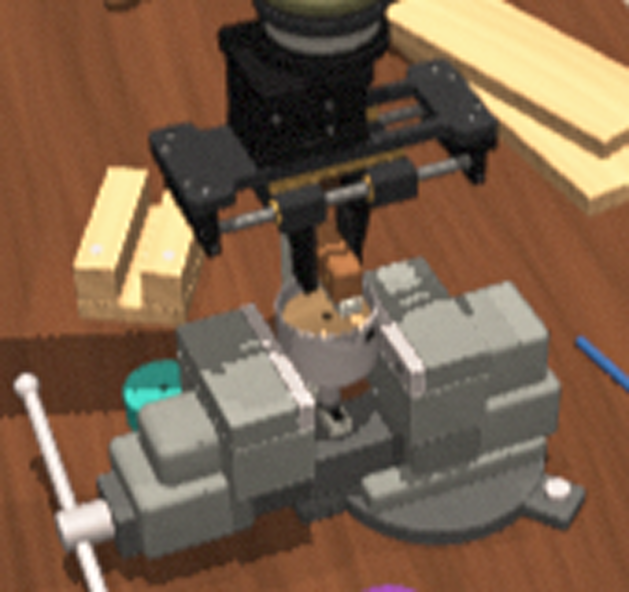

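Emit:
servo_tool(rows=[[0,0,0,0,-0.002,0,0.01],[0,0,0,0,-0.002,0,0.01],[0,0,0,0,-0.001,0,0.01],[0,0,0,0,-0.0005,0,0.01],[0,0,0,0,-0.0005,0,0.01]])

```text
clock: 9.5
tool_pos: [0.5939, -0.0365, 0.1937]
tool_rot: [[0.163, 0.0, 0.987], [-0.987, -0.002, 0.163], [0.002, -1.0, -0.0]]
wrist_force: [-0.7, 0.5, -2.1]
finger_gap: 0.0195
```

Emit:
servo_tool(rows=[[0,0,0,0,-0.0005,0,0.01],[0,0,0,0,-0.0005,0,0.01]])

```text
clock: 9.7
tool_pos: [0.5939, -0.0365, 0.1946]
tool_rot: [[0.163, 0.0, 0.987], [-0.987, -0.002, 0.163], [0.002, -1.0, -0.0]]
wrist_force: [0.0, -0.7, -2.3]
finger_gap: 0.0196
```

Emit:
servo_tool(rows=[[0,0,0,0,-0.0005,0,0.01],[0,0,0,0,-0.0005,0,0.01]])

```text
clock: 9.9
tool_pos: [0.5939, -0.0365, 0.1956]
tool_rot: [[0.163, -0.0, 0.987], [-0.987, -0.002, 0.163], [0.002, -1.0, -0.0]]
wrist_force: [0.4, 0.0, -2.3]
finger_gap: 0.0198
```

Emit:
servo_tool(rows=[[0,0,0,0,-0.0005,0,0.01],[0,0,0,0,-0.0005,0,0.01]])

```text
clock: 10.1
tool_pos: [0.5939, -0.0365, 0.1967]
tool_rot: [[0.163, 0.0, 0.987], [-0.987, -0.002, 0.163], [0.002, -1.0, -0.0]]
wrist_force: [-0.8, 0.7, -2.1]
finger_gap: 0.0197
```

Emit:
servo_tool(rows=[[0,0,0,0,-0.0005,0,0.01],[0,0,0,0,-0.0005,0,0.01]])

```text
clock: 10.3
tool_pos: [0.5939, -0.0365, 0.1977]
tool_rot: [[0.163, 0.0, 0.987], [-0.987, -0.002, 0.163], [0.002, -1.0, -0.0]]
wrist_force: [0.9, 0.7, -2.4]
finger_gap: 0.0198
```

Emit:
servo_tool(rows=[[0,0,0,0,-0.0005,0,0.01],[0,0,0,0,0,0,0.01]])

```text
clock: 10.5
tool_pos: [0.5939, -0.0365, 0.1982]
tool_rot: [[0.163, 0.0, 0.987], [-0.987, -0.002, 0.163], [0.002, -1.0, -0.0]]
wrist_force: [0.9, -0.1, -2.6]
finger_gap: 0.0198
```

Emit:
servo_tool(rows=[[0,0,0,0,-0.0005,0,0.01],[0,0,0,0,-0.0005,0,0.01],[0,0,0,0,-0.0005,0,0.01],[0,0,0,0,-0.0005,0,0.01]])

```text
clock: 10.9
tool_pos: [0.5939, -0.0365, 0.2001]
tool_rot: [[0.163, 0.0, 0.987], [-0.987, -0.002, 0.163], [0.002, -1.0, -0.0]]
wrist_force: [-0.6, -0.1, -2.0]
finger_gap: 0.02
```

Emit:
servo_tool(rows=[[0,0,0,0,-0.0005,0,0.01],[0,0,0,0,-0.0005,0,0.01]])

```text
clock: 11.1
tool_pos: [0.5938, -0.0364, 0.2008]
tool_rot: [[0.163, -0.0, 0.987], [-0.987, -0.002, 0.163], [0.002, -1.0, -0.001]]
wrist_force: [1.2, -1.4, -5.9]
finger_gap: 0.0197
```

Emit:
servo_tool(rows=[[0,0,0,0,-0.0005,0,0.01],[0,0,0,0,-0.0005,0,0.01]])

```text
clock: 11.3
tool_pos: [0.5935, -0.0364, 0.2009]
tool_rot: [[0.163, -0.001, 0.987], [-0.987, -0.002, 0.163], [0.002, -1.0, -0.002]]
wrist_force: [2.3, -0.7, -12.9]
finger_gap: 0.0196
```

Emit:
servo_tool(rows=[[0,0,0,0,-0.0005,0,0.01],[0,0,0,0,-0.0005,0,0.01]])

```text
clock: 11.5
tool_pos: [0.5933, -0.0364, 0.2014]
tool_rot: [[0.163, -0.002, 0.987], [-0.987, -0.003, 0.163], [0.002, -1.0, -0.002]]
wrist_force: [3.9, -0.1, -16.1]
finger_gap: 0.0197
```

Emit:
servo_tool(rows=[[0,0,0,0,-0.0005,0,0.01],[0,0,0,0,-0.0005,0,0.01]])

```text
clock: 11.7
tool_pos: [0.5932, -0.0364, 0.2032]
tool_rot: [[0.163, -0.002, 0.987], [-0.987, -0.002, 0.163], [0.002, -1.0, -0.002]]
wrist_force: [2.0, 0.3, -15.3]
finger_gap: 0.0199
```

Emit:
servo_tool(rows=[[0,0,0,0,-0.0005,0,0.01],[0,0,0,0,-0.0005,0,0.01]])

```text
clock: 11.9
tool_pos: [0.5933, -0.0365, 0.2047]
tool_rot: [[0.163, -0.001, 0.987], [-0.987, -0.002, 0.163], [0.002, -1.0, -0.002]]
wrist_force: [1.9, -0.2, -15.6]
finger_gap: 0.0196
```

Emit:
servo_tool(rows=[[0,0,0,0,-0.0007,0,0.01],[0,0,0,0,-0.0007,0,0.01],[0,0,0,0,-0.0007,0,0.01],[0,0,0,0,-0.0007,0,0.01],[0,0,0,0,-0.0007,0,0.01],[0,0,0,0,-0.0007,0,0.01]])

```text
clock: 12.5
tool_pos: [0.5937, -0.0364, 0.2093]
tool_rot: [[0.163, -0.0, 0.987], [-0.987, -0.002, 0.163], [0.002, -1.0, -0.001]]
wrist_force: [0.4, 0.6, -14.8]
finger_gap: 0.02
```

```bash
python3 - <<'E'
from h import *
c=snap('scene','c8');o=c['obs']; print({k:o[k] for k in ('clock','tool_pos','tool_rot','wrist_force','wrist_torque','finger_gap')})
a=c['pixels'][100:260,200:370,::-1]; cv2.imwrite('pics/c8c.png',cv2.resize(a,None,fx=3.7,fy=3.7,interpolation=cv2.INTER_CUBIC))
P=cloud(c);hsv=cv2.cvtColor(c['pixels'],cv2.COLOR_RGB2HSV)
m=np.zeros(P.shape[:2],bool);m[183:203,258:290]=1;m&=(hsv[...,1]>70)&(P[...,2]>.14);q=P[m];print(len(q),np.percentile(q[:,2],[5,50,95]))
A=np.c_[q[:,:2]-q[:,:2].mean(0),np.ones(len(q))];print(np.linalg.lstsq(A,q[:,2],rcond=None)[0])
E
```

```text
{'clock': 12.5, 'tool_pos': array([ 0.59369959, -0.03644937,  0.20930202]), 'tool_rot': array([[ 1.63306005e-01, -4.18985511e-04,  9.86575376e-01],
       [-9.86573513e-01, -2.05892950e-03,  1.63304822e-01],
       [ 1.96286679e-03, -9.99997793e-01, -7.49595559e-04]]), 'wrist_force': array([  0.41544642,   0.57673001, -14.83170733]), 'wrist_torque': array([-0.1028257 , -0.06436035, -0.05120627]), 'finger_gap': 0.019970164159117804}
370 [0.16323425 0.16469303 0.16666448]
[0.6943803  0.02859133 0.16609558]
```

View pics/c8c.png

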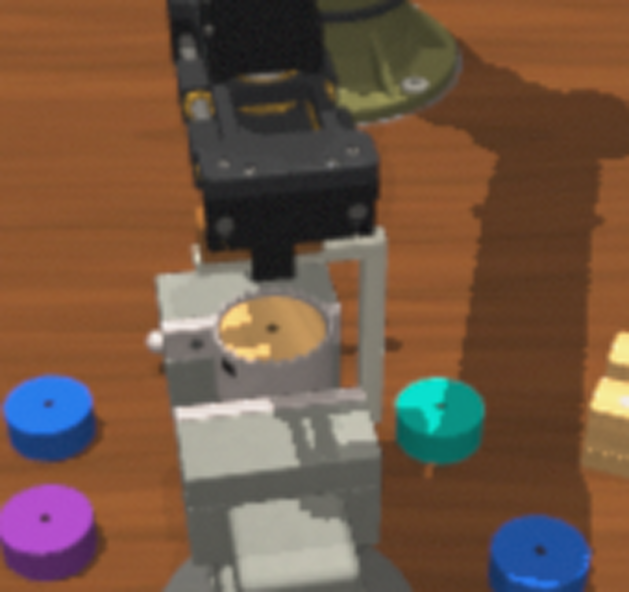

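Emit:
servo_tool(rows=[[0,0,0,0,-0.0007,0,0.01],[0,0,0,0,-0.0007,0,0.01],[0,0,0,0,-0.0007,0,0.01],[0,0,0,0,-0.0007,0,0.01],[0,0,0,0,-0.0007,0,0.01],[0,0,0,0,-0.0007,0,0.01],[0,0,0,0,-0.0007,0,0.01],[0,0,0,0,-0.0007,0,0.01]])

```text
clock: 13.35
tool_pos: [0.5939, -0.0365, 0.215]
tool_rot: [[0.163, 0.0, 0.987], [-0.987, -0.002, 0.163], [0.002, -1.0, -0.0]]
wrist_force: [-0.3, -0.1, -14.4]
finger_gap: 0.0196
```

Emit:
servo_tool(rows=[[0,0,0,0,-0.0007,0,0.01],[0,0,0,0,-0.0007,0,0.01],[0,0,0,0,-0.0007,0,0.01],[0,0,0,0,-0.0007,0,0.01],[0,0,0,0,-0.0007,0,0.01],[0,0,0,0,-0.0007,0,0.01],[0,0,0,0,-0.0007,0,0.01],[0,0,0,0,-0.0005,0,0.01]])

```text
clock: 14.15
tool_pos: [0.5939, -0.0364, 0.2204]
tool_rot: [[0.163, 0.0, 0.987], [-0.987, -0.002, 0.163], [0.002, -1.0, -0.0]]
wrist_force: [-0.9, -1.4, -15.4]
finger_gap: 0.0196
```

Now 3.8 mm short of the goal height; I'll finish and look.

Emit:
servo_tool(rows=[[0,0,0,0,-0.0007,0,0.01],[0,0,0,0,-0.0007,0,0.01],[0,0,0,0,-0.0007,0,0.01],[0,0,0,0,-0.0007,0,0.01],[0,0,0,0,-0.0005,0,0.01],[0,0,0,0,-0.0003,0,0.01],[0,0,0,0,0,0,0.01]])

```text
clock: 14.85
tool_pos: [0.5939, -0.0365, 0.2241]
tool_rot: [[0.163, 0.0, 0.987], [-0.987, -0.002, 0.163], [0.002, -1.0, -0.0]]
wrist_force: [-0.2, 0.5, -13.5]
finger_gap: 0.0199
```

```bash
cat > meas.py <<'E'
from h import *
import sys
n=sys.argv[1]
for cam,k in(('scene','c'),('side','s')):
    c=snap(cam,k+n);o=c['obs']
    b=(100,260,200,370) if k=='c' else (110,270,190,360)
    a=c['pixels'][b[0]:b[1],b[2]:b[3],::-1]; cv2.imwrite(f'pics/{k}{n}c.png',cv2.resize(a,None,fx=3.7,fy=3.7,interpolation=cv2.INTER_CUBIC))
    P=cloud(c);hsv=cv2.cvtColor(c['pixels'],cv2.COLOR_RGB2HSV)
    m=(np.hypot(P[...,0]-.594,P[...,1]+.036)<.03)&(hsv[...,1]>70)&(P[...,2]>.172)&(P[...,2]<.19);m=cv2.erode(m.astype(np.uint8),np.ones((3,3)))>0;q=P[m];z0=np.median(q[:,2]);q=q[abs(q[:,2]-z0)<.004];print(cam,len(q),np.percentile(q[:,2],[5,50,95]),q.mean(0))
    A=np.c_[q[:,:2]-q[:,:2].mean(0),np.ones(len(q))];print(np.linalg.lstsq(A,q[:,2],rcond=None)[0])
print({k:o[k] for k in ('clock','tool_pos','wrist_force','finger_gap')})
E
python3 meas.py 9
```

```text
scene 347 [0.17769285 0.17951342 0.1809986 ] [ 0.59768835 -0.03635252  0.17944413]
[-0.01047436 -0.0044021   0.17944413]
side 251 [0.17721859 0.18006138 0.18241004] [ 0.59272229 -0.0399005   0.17995159]
[ 0.00729374 -0.00115149  0.17995159]
{'clock': 14.9, 'tool_pos': array([ 0.59394948, -0.03643808,  0.22407426]), 'wrist_force': array([ -0.17965893,   0.38573531, -14.12014995]), 'finger_gap': 0.019717279872178334}
```

View pics/s9c.png

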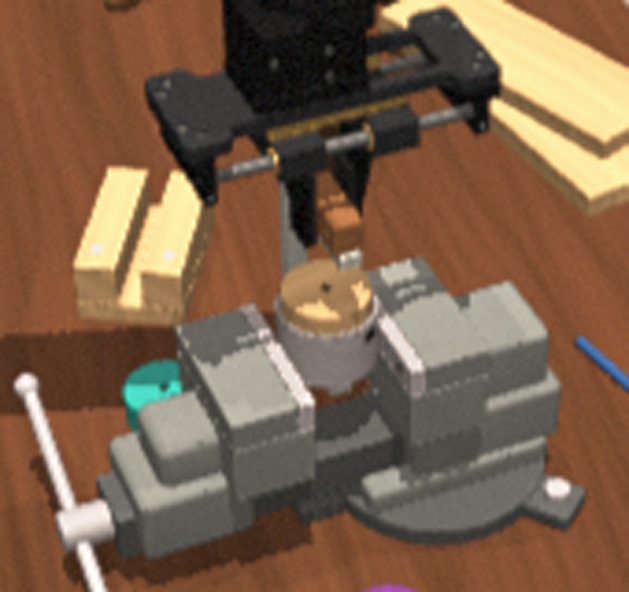

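Emit:
servo_tool(rows=[[0,0,0,0,0.002,0,0.01],[0,0,0,0,0.004,0,0.01],[0,0,0,0,0.005,0,0.01],[0,0,0,0,0.005,0,0.01],[0,0,0,0,0.005,0,0.01]])

```text
clock: 15.45
tool_pos: [0.5947, -0.0363, 0.2031]
tool_rot: [[0.163, 0.002, 0.987], [-0.987, -0.002, 0.163], [0.002, -1.0, 0.002]]
wrist_force: [-0.8, -0.4, -1.4]
finger_gap: 0.0197
```

Emit:
servo_tool(rows=[[0,0,0,0,0.005,0,0.01],[0,0,0,0,0.004,0,0.01],[0,0,0,0,0.003,0,0.01],[0,0,0,0,0.002,0,0.01],[0,0,0,0,0,0,0.01],[0,0,0,0,0,0,0.01]])

```text
clock: 16.05
tool_pos: [0.594, -0.0366, 0.189]
tool_rot: [[0.163, 0.0, 0.987], [-0.987, -0.002, 0.163], [0.002, -1.0, -0.0]]
wrist_force: [0.4, 0.1, -1.9]
finger_gap: 0.0199
```

Emit:
servo_tool(rows=[[0,0,0,0,0.0015,0,0.01],[0,0,0,-0.003,0,0,0.01],[0,0,0,-0.01,0,0,0.01],[0,0,0,-0.01,0,0,0.01],[0,0,0,-0.01,0,0,0.01]])

```text
clock: 16.55
tool_pos: [0.5883, -0.0023, 0.1874]
tool_rot: [[0.164, 0.0, 0.986], [-0.986, -0.002, 0.164], [0.002, -1.0, -0.0]]
wrist_force: [1.5, -0.6, -2.4]
finger_gap: 0.0198
```

Emit:
servo_tool(rows=[[0,0,0,-0.01,0,0,0.01],[0,0,0,-0.01,0,0,0.01],[0,0,0,-0.012,0,0,0.01],[0,0,0,-0.012,0,0,0.01],[0,0,0,-0.012,0,0,0.01],[0,0,0,0,0,0,0.01]])

```text
clock: 17.15
tool_pos: [0.579, 0.0544, 0.1871]
tool_rot: [[0.167, -0.0, 0.986], [-0.986, -0.001, 0.167], [0.001, -1.0, -0.0]]
wrist_force: [-0.7, 0.7, -2.4]
finger_gap: 0.0197
```

```bash
python3 meas.py 10; python3 - <<'E'
from h import *
from workcell import manip
o=manip.observe();h=pickle.load(open('pics/home.pkl','rb'));print(h['tool_pos'],o['tool_rot'])
p=h['tool_pos'].copy();p[2]=.20
plan(o['tool_pos'],o['tool_rot'],[(p,h['tool_rot'])],.01,maxd=.025,maxr=.08)
E
```

```text
scene 371 [0.17772144 0.17948985 0.18077232] [ 0.59789061 -0.03675464  0.17940316]
[-0.00895471 -0.00770823  0.17940316]
side 232 [0.17709586 0.17994411 0.18241884] [ 0.59168487 -0.03889184  0.17985749]
[-0.01527143  0.0152238   0.17985749]
{'clock': 17.2, 'tool_pos': array([0.57919986, 0.0527002 , 0.18712939]), 'wrist_force': array([-0.01890132, -0.862849  , -2.85452837]), 'finger_gap': 0.019615268077863113}
[0.50554258 0.20301039 0.13064684] [[ 1.64034586e-01  6.90167558e-05  9.86454586e-01]
 [-9.86451274e-01 -2.58071012e-03  1.64034216e-01]
 [ 2.55707444e-03 -9.99996668e-01 -3.55244049e-04]]
7 rows
[0, 0.077, 0, -0.0231, -0.0019, -0.0068, 0.01]
[0, 0.077, 0, -0.0225, -0.0019, -0.0086, 0.01]
[0, 0.077, 0, -0.0218, -0.0019, -0.0103, 0.01]
[0, 0.077, 0, -0.0209, -0.0019, -0.012, 0.01]
[0, 0.077, 0, -0.0199, -0.0019, -0.0135, 0.01]
[0, 0.077, 0, -0.0188, -0.0018, -0.015, 0.01]
[0, 0.077, 0, -0.0176, -0.0019, -0.0165, 0.01]
```

View pics/c10c.png

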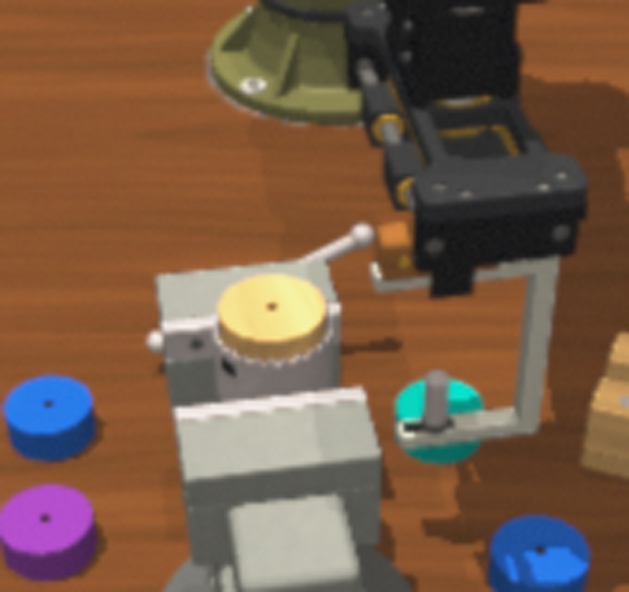

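Emit:
servo_tool(rows=[[0,0.04,0,-0.0115,-0.0019,-0.0034,0.01],[0,0.077,0,-0.0228,-0.0019,-0.0077,0.01],[0,0.077,0,-0.0222,-0.0019,-0.0095,0.01],[0,0.077,0,-0.0213,-0.0019,-0.0112,0.01],[0,0.077,0,-0.0204,-0.0019,-0.0128,0.01],[0,0.077,0,-0.0193,-0.0018,-0.0143,0.01],[0,0.077,0,-0.0182,-0.0019,-0.0158,0.01],[0,0.037,0,-0.0088,0,-0.0082,0.01],[0,0,0,0,0,0,0.01],[0,0,0,0,0,0,0.01]])

```text
clock: 18.25
tool_pos: [0.5066, 0.2017, 0.2001]
tool_rot: [[-0.366, 0.0, 0.93], [-0.93, -0.003, -0.366], [0.003, -1.0, 0.001]]
wrist_force: [0.7, -0.9, -1.7]
finger_gap: 0.0196
```

```bash
python3 - <<'E'
from h import *
c=snap('wrist','w11');o=c['obs'];h=pickle.load(open('pics/home.pkl','rb'));print(o['clock'],o['tool_pos'])
p=h['tool_pos'].copy();p[2]=.192
p,R=plan(o['tool_pos'],o['tool_rot'],[(p,h['tool_rot'])],.01)
E
```

```text
18.25 [0.50664914 0.20170356 0.20010167]
1 rows
[-0.001, -0.001, 0.001, -0.0008, 0.0081, -0.0015, 0.01]
```

View pics/w11.png

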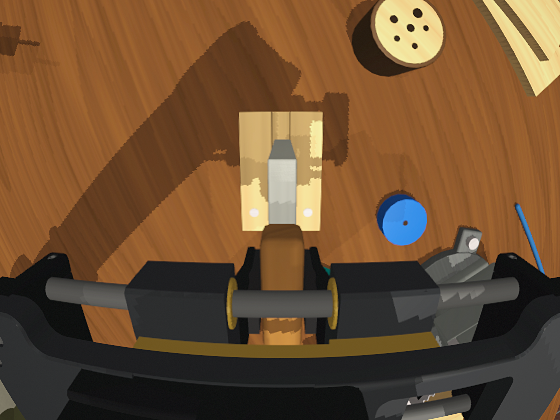

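Emit:
servo_tool(rows=[[0,0,0,-0.0008,0.0081,-0.0015,0.01],[0,0,0,0,0,0,0.01],[0,0,0,0,0,0,0.01],[0,0,0,0,0,0,0.01]])

```text
clock: 18.7
tool_pos: [0.5052, 0.204, 0.1919]
tool_rot: [[-0.367, -0.0, 0.93], [-0.93, -0.002, -0.367], [0.002, -1.0, 0.001]]
wrist_force: [1.0, 0.6, -2.9]
finger_gap: 0.0197
```

```bash
python3 - <<'E'
from h import *
c=snap('wrist','w12');o=c['obs'];h=pickle.load(open('pics/home.pkl','rb'));print(o['clock'],o['tool_pos'], h['tool_rot'].T@(h['tool_pos']-o['tool_pos']),Ro.from_matrix(o['tool_rot'].T@h['tool_rot']).as_rotvec())
E
```

```text
18.7 [0.50515535 0.20400822 0.19191705] [0.00066417 0.06127225 0.00067366] [ 3.02906460e-05 -1.54122710e-03  1.19903951e-04]
```

Emit:
servo_tool(rows=[[0,0,0,0.0006,0.005,0.0006,0.01],[0,0,0,0,0.008,0,0.01],[0,0,0,0,0.006,0,0.01],[0,0,0,0,0.004,0,0.01],[0,0,0,0,0.004,0,0.01],[0,0,0,0,0.004,0,0.01]])

```text
clock: 19.35
tool_pos: [0.5053, 0.2036, 0.1606]
tool_rot: [[-0.366, -0.0, 0.931], [-0.931, -0.002, -0.366], [0.002, -1.0, 0.001]]
wrist_force: [-0.3, 0.1, -2.8]
finger_gap: 0.0196
```

Emit:
servo_tool(rows=[[0,0,0,0,0.004,0,0.01],[0,0,0,0,0.004,0,0.01],[0,0,0,0,0.004,0,0.01],[0,0,0,0,0.004,0,0.01],[0,0,0,0,0.004,0,0.01],[0,0,0,0,0.003,0,0.01]])

```text
clock: 19.95
tool_pos: [0.5053, 0.2034, 0.1376]
tool_rot: [[-0.366, -0.0, 0.931], [-0.931, -0.002, -0.366], [0.002, -1.0, 0.001]]
wrist_force: [-0.7, 0.4, -2.4]
finger_gap: 0.0198
```

Emit:
servo_tool(rows=[[0,0,0,0,0.003,0,0.01],[0,0,0,0,0.002,0,0.01],[0,0,0,0,0.001,0,0.01],[0,0,0,0,0.0005,0,0.01],[0,0,0,0,0.0003,0,0.01],[0,0,0,0,0,0,0.01]])

```text
clock: 20.55
tool_pos: [0.5054, 0.2035, 0.1313]
tool_rot: [[-0.366, 0.0, 0.931], [-0.931, -0.002, -0.366], [0.002, -1.0, 0.001]]
wrist_force: [-0.5, -0.3, -1.9]
finger_gap: 0.0199
```

Emit:
servo_tool(rows=[[0,0,0,0,0.0005,0,0.01],[0,0,0,0,0.0003,0,0.01],[0,0,0,0,0,0,0.01]])

```text
clock: 20.85
tool_pos: [0.5055, 0.2034, 0.1307]
tool_rot: [[-0.366, 0.0, 0.93], [-0.93, -0.002, -0.366], [0.002, -1.0, 0.001]]
wrist_force: [-1.0, -0.2, -0.1]
finger_gap: 0.0198
```

Emit:
servo_tool(rows=[[0,0,0,0,0,0,0.022],[0,0,0,0,0,0,0.026],[0,0,0,0,0,0,0.035],[0,0,0,0,0,0,0.05],[0,0,0,0,0,0,0.06],[0,0,0,0,0,0,0.06],[0,0,0,0,0,0,0.06],[0,0,0,0,0,0,0.06]])

```text
clock: 21.65
tool_pos: [0.5054, 0.2034, 0.1304]
tool_rot: [[-0.366, 0.0, 0.931], [-0.931, -0.002, -0.366], [0.002, -1.0, 0.001]]
wrist_force: [0.4, 0.3, -0.2]
finger_gap: 0.0584
```

Emit:
servo_tool(rows=[[0,0,0,0,-0.005,0,0.06],[0,0,0,0,-0.015,0,0.06],[0,0,0,0,-0.02,0,0.06],[0,0,0,0,-0.02,0,0.06],[0,0,0,0,-0.02,0,0.06],[0,0,0,0,-0.02,0,0.06],[0,0,0,0,0,0,0.06],[0,0,0,0,0,0,0.06]])

```text
clock: 22.45
tool_pos: [0.5056, 0.2038, 0.2313]
tool_rot: [[-0.366, 0.001, 0.93], [-0.93, -0.001, -0.366], [0.001, -1.0, 0.002]]
wrist_force: [-0.6, 0.4, -1.2]
finger_gap: 0.06
```

```bash
python3 meas.py 13; python3 - <<'E'
from h import *
c=snap('wrist','w13');print(c['obs']['clock'],c['obs']['tool_pos'],c['obs']['finger_gap'])
a=ld('c13');cv2.imwrite('pics/c13f.png',a['pixels'][:,:,::-1])
for n in ('s0','c0'): pass
for k,b in(('scene0','c13'),('side0','s13')):
    A,B=ld(k),ld(b); 
    for nm,reg,zr in (('grip',(.44,.57,.15,.27),(.145,.18)),('log',(.6,.75,.25,.36),(.07,.09))):
        for C in(A,B):
            P=cloud(C);hsv=cv2.cvtColor(C['pixels'],cv2.COLOR_RGB2HSV);m=(P[...,0]>reg[0])&(P[...,0]<reg[1])&(P[...,1]>reg[2])&(P[...,1]<reg[3])&(P[...,2]>zr[0])&(P[...,2]<zr[1])&(hsv[...,1]>90);q=P[m];print(b,nm,len(q),q.mean(0).round(4),np.percentile(q[:,2],98).round(4))
E
```

```text
scene 372 [0.1778605  0.17937205 0.18084037] [ 0.5981918  -0.03702476  0.17935792]
[-0.01243223 -0.01315248  0.17935792]
side 262 [0.17733423 0.17986732 0.18206777] [ 0.59251981 -0.03922787  0.17982649]
[0.01556235 0.00172455 0.17982649]
{'clock': 22.5, 'tool_pos': array([0.50515364, 0.20351603, 0.23032889]), 'wrist_force': array([-0.30527648,  0.17819967, -0.25209572]), 'finger_gap': 0.059938207250132054}
22.55 [0.50486048 0.20345622 0.22975279] 0.059704383422139885
c13 grip 355 [0.5098 0.1954 0.1576] 0.1644
c13 grip 355 [0.5097 0.1963 0.1575] 0.1644
c13 log 1048 [0.679  0.3101 0.0814] 0.0845
c13 log 1052 [0.6791 0.31   0.0814] 0.0845
s13 grip 172 [0.5027 0.1912 0.1599] 0.1671
s13 grip 172 [0.5028 0.1922 0.1599] 0.1673
s13 log 358 [0.6721 0.3077 0.0817] 0.0877
s13 log 331 [0.6724 0.3075 0.0817] 0.0877
```

View pics/c13f.png

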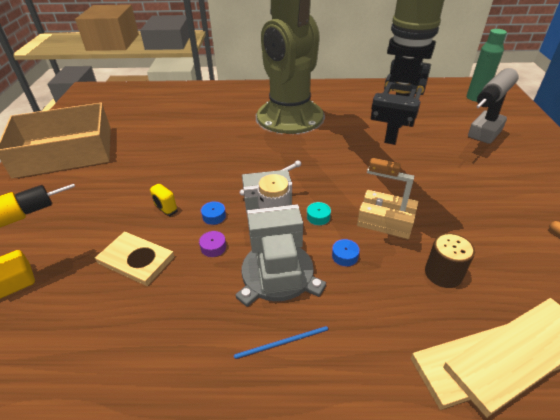

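View pics/s13c.png

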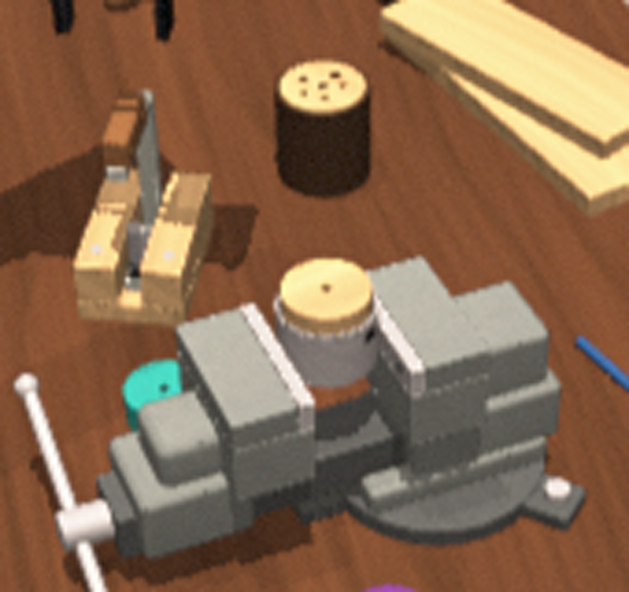

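View pics/w13.png

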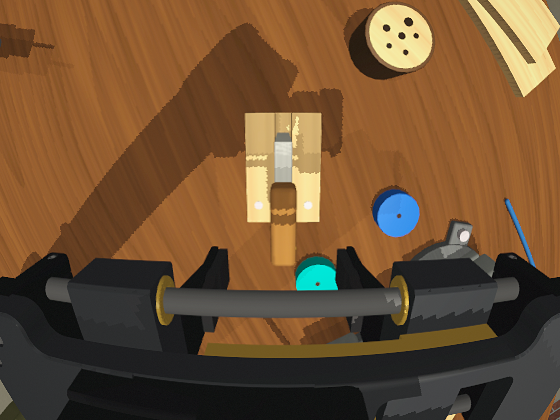

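The final pictures show the following:
- **Bar:** standing in its slot, with its grip at scene (385,167) within about 1 mm of where it started.
- **Plug:** proud of the teeth and level, at scene (273,186).
- **Bystanders:** the log, tape and offcut have not moved.
- **Gripper:** clear of everything.

```bash
python3 -c "
from workcell import manip
print(manip.sign_off())"
```

```text
the job is handed in; nothing more can be done
None
```

I pushed the plug up through the arbor hole, drew the rod out, and stood the bar back in its block. I handed the job in at about 22.6 s of the 61 s allowed; no verdict was reported.

- **Push:** The rod went into the hole on the first try, with no measurable contact on the saw. It met the plug at the expected height and pushed it up about 23 mm. Total wrist force was at most about 16 N, including the bar's weight.
- **Plug:** Its top is at about 179.5 mm, roughly 10.5 mm proud of the teeth. The fitted tilt was 0.02 rad or less, and the plug did not move when the rod came out. I did not measure how well it is centred in the saw separately.
- **Bar and bystanders:** The bar stands in its slot within about 1 mm of its starting place and height. The log was re-measured and has not moved; the tape measure and offcut were checked only by eye in the final picture and look unmoved. The gripper is open and clear of everything.
- **Disagreement between cameras:** The scene and wrist cameras differed by about 2–3 mm in y on where the saw and grip are. I aimed close to midway and felt for the hole.

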